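# Coin box from behind the laundry supplies

## Robot

A 7-joint arm with a two-finger parallel gripper is mounted at the origin on the work surface. World frame = base frame: x ahead of the robot, y to its left, z up, the work surface at z = 0. Lengths are in m, angles in rad, forces in N, time in s.
With the tool pointing down it reaches from about 0.425 to 0.875 m from the base axis. Payload 4.7 kg.
Tool frame: the origin (TCP) lies on the centre line of the jaws, within the pads' length; the fingertips stand 8 mm ahead of it and the grasp point (between the pads) lies 11 mm behind it; z points along the fingers, y is the direction in which the jaws open and shut (so a half turn about z gives the same grasp; the last joint's range is limited). The gripper opens to 87 mm and grips with 3 to 60 N. Pads are 19 mm wide; open, the fingers measure 117 mm over their backs; the gripper's body (75 mm by 190 mm) begins 51 mm behind the grasp point.
Start: joints at [1.232, 0.321, -0.07, 1.45, 0.023, 1.371, -0.057], TCP at [0.225, -0.61, 0.2] pointing down, gripper open.
Joint ranges: [-2.86, 2.86], [-0.3, 2.09], [-1.38, 1.24], [0.06, 2.45], [-1.56, 4.7], [0.09, 2.05], [-2.69, 2.69]. Speed limits (rad/s): [2.57, 2.57, 3.14, 3.14, 3.14, 3.14, 3.14].

## Interface

Orientations are given as a rotation vector (axis times angle).
In Python, from bench import ctrl, cams, workorder gives the robot as it stands. The module is installed in compiled form; this text tells all that it offers.
- The arm moves only by the tool carry_out, never from a script. Its argument "rows" is a list of rows, each an object with "offset": the shift along the tool's x, y, z in m, a list of three; "rot": the turn, a rotation vector about the tool's x, y, z in degrees, a list of three; "gripper": the opening, from 0 (shut) to 1 (fully open). In form: [{"offset": [dx, dy, dz], "rot": [rx, ry, rz], "gripper": gripper}, ...]. A call has 1 to 10 rows; each row shifts and turns the commanded pose from where the row before left it, along the tool's axes as they then stand; what a row does not reach is not made up. A row lasts 1/8 s, in which the tool goes at most 62.5 mm and 10.7 degrees, less where a joint would pass 70% of its speed; a pose out of reach is approached as far as the arm can. A call is refused whole if a number of a shift passes 0.0625 or a number of a turn 10.7, either way. A call with a gripper value outside its range is refused whole. The fingers move at their own pace and stop on an object; "grip_force" is the grip in N (left out, the last holds). Time passes only in rows, so rows that do not move let the fingers close. It gives the time, the measured TCP pose, the force and the opening at its end, in the units of the state.
- ctrl.get_state(): the state, without advancing time (a new reading comes with each control period).
- cams.get_image(name): name is "side" or "top" or "wrist"; returns a dict with "img" (480x640x3 uint8, red, green, blue), "vfov" (degrees; the focal length in pixels is half the picture's height over the tangent of half this angle, whatever the lens; pixels are square), "cx", "cy" (the principal point, pixels), "k1" (the pictures are not rectified: a ray, as slopes to the right and down, at radius r is drawn at 1 + k1 r^2 times it, then the intrinsics apply), "R" (3x3) and "t" (3): a world point X has camera coordinates R X + t. Camera axes: x right, y down, z forward; pixel columns grow to the right and rows downward; lengths in m; the calibration is good to about 2 mm. A picture is of the moment at which its call begins. There is no depth.
- workorder.close_job(): hands the job in, once; it reports no verdict.
The state is a dict: "time": time; "joint_positions": joint angles; "qd": joint speeds; "joint_torque": joint torques, N m; "position": TCP position; "tool_rot": TCP orientation; "ft_force": force on the tool from outside, world axes, zero at the start; "torque": the same for the moment, N m; "grip_width": opening from 0.0 (shut) to 1.0 (fully open).
Only numpy, scipy, OpenCV 4.12 (cv2) and the standard library are available. Lean on these libraries where they do the work, as an engineer would, in place of code of your own. Each camera call takes 0.05 s, during which the arm holds its last target.

## Task

Get the steel coin box out from among the laundry supplies: first take the three containers (bottle, can and square tub) out of the aluminium rack and stand all of them upright on the black rubber mat, and only then lift the coin box by its handle and seat it flat in the white cradle. When the box is in its cradle, put each container back upright in the same cell of the rack in which it stood at the start. Keep everything upright and leave the mug, the brush and the plant alone.

Things in the scene. Friction and masses are not known exactly. Their poses are not given: they have to be found in the camera images.
- bottle: Loose round detergent bottle, white plastic, 168 mm tall: body diameter 58 up to 95 mm, shoulder tapering until 118 mm, then a straight cap of diameter 36 from 118 to 168 mm. About 0.35 kg (varies). Origin: centre of its underside, z up.
- can: Loose round spray can, aluminium with a paper band and a white top, a straight cylinder of diameter 56, 158 mm tall. About 0.28 kg (varies). Origin: centre of its underside, z up.
- tub: Loose square tub, white plastic with a thin grey seam near the top, 54 x 54 mm, 150 mm tall. About 0.3 kg (varies). Origin: centre of its underside, z up, x and y square to its faces; it stands nearly parallel to the rack.
- coinbox: Loose steel coin box, 54 (x) by 150 (y) by 36 mm high; above it a dark handle bar along y, 96 mm long, 12 mm thick, axis 56 mm above the underside, on two 12 mm posts at y = +42 and -42 mm, open beneath. Total height 62 mm. About 0.6 kg (varies). It lies in the rack's middle lane, its y along the rack's y. Origin: centre of its underside, z up.
- rack: Fixed T-shaped aluminium rack, 234 (x) by 176 (y) mm, floor 4 mm thick, walls 18 mm high from the counter. Inside: two 78 mm square cells at x = -74, y = +45 and -45 mm; a lane 62 (x) by 168 (y) mm at the origin, with the coin box; a third 78 mm cell at x = +74, y = 0. Each cell holds one container, in its middle; which one varies. Origin: centre of underside; x points away from the robot.
- mat: Fixed black rubber mat, 190 mm (x) by 200 mm (y), 6 mm thick: the side area, empty at the start, with room for the three containers; the middle of each base must come well inside the mat's edges. Origin: centre of its underside, on the counter.
- cradle: Fixed white plastic cradle for the coin box, a low open tray, inside 74 mm (x) by 170 mm (y), walls 4 mm thick and 18 mm high from the counter, floor top about 4 mm above the counter. The coin box goes in with its y along the cradle's y, either way round. Origin: centre of its underside, on the counter.
- mug: Bystander: white mug, 90 mm tall, diameter 80. Origin: centre of its underside.
- brush: Bystander: flat hand brush with a wooden handle lying on the counter, 200 mm long. Origin: on its underside.
- plant: Bystander: small green plant in a terracotta pot, the pot 80 mm tall, about 0.2 m in all. Origin: centre of its underside.

How it is judged:
On the way, in this order (a step that is already met when the one before it is completed fails the run):
1. bottle, can and tub all stand upright and released on the mat, the coin box still in its lane (x of bottle in the frame of mat between -0.088 and 0.088 m and y of bottle in the frame of mat between -0.093 and 0.093 m and z of each of bottle, can, tub in the frame of mat below 0.012 m and angle between each of bottle, can, tub's own z axis and vertical below 0.12 rad and linear speed of each of bottle, can, tub below 0.03 m/s and contact force between the fingers and bottle below 0.2 N and x of can in the frame of mat between -0.088 and 0.088 m and y of can in the frame of mat between -0.093 and 0.093 m and contact force between the fingers and can below 0.2 N and x of tub in the frame of mat between -0.088 and 0.088 m and y of tub in the frame of mat between -0.093 and 0.093 m and contact force between the fingers and tub below 0.2 N and distance of coinbox from where it was at the start of the episode below 0.03 m), for 0.2 s.
2. coin box seated in the cradle and released, the three containers still on the mat (horizontal distance between coinbox and cradle below 0.016 m and z of coinbox in the frame of cradle below 0.009 m and angle between the y axis of coinbox and the y axis of cradle, either way round below 0.17 rad and angle between coinbox's own z axis and vertical below 0.08 rad and linear speed of each of coinbox, bottle, can, tub below 0.03 m/s and contact force between the fingers and coinbox below 0.2 N and x of bottle in the frame of mat between -0.088 and 0.088 m and y of bottle in the frame of mat between -0.093 and 0.093 m and z of each of bottle, can, tub in the frame of mat below 0.012 m and angle between each of bottle, can, tub's own z axis and vertical below 0.12 rad and contact force between the fingers and bottle below 0.2 N and x of can in the frame of mat between -0.088 and 0.088 m and y of can in the frame of mat between -0.093 and 0.093 m and contact force between the fingers and can below 0.2 N and x of tub in the frame of mat between -0.088 and 0.088 m and y of tub in the frame of mat between -0.093 and 0.093 m and contact force between the fingers and tub below 0.2 N), for 0.2 s.
At the end, for the whole second after the job is handed in: Bottle, can and tub each stand upright (within 0.1 rad) within 22 mm of where they stood at the start, that is in their own cells; the coin box lies flat in the cradle, within 16 mm of its middle and 0.17 rad of its direction; all released and at rest (distance of each of bottle, can, tub from where it was at the start of the episode below 0.022 m and angle between each of bottle, can, tub's own z axis and vertical below 0.1 rad and linear speed of each of bottle, can, tub, coinbox below 0.03 m/s and horizontal distance between coinbox and cradle below 0.016 m and z of coinbox in the frame of cradle below 0.009 m and angle between the y axis of coinbox and the y axis of cradle, either way round below 0.17 rad and angle between coinbox's own z axis and vertical below 0.08 rad and contact force between the fingers and coinbox below 0.2 N); the robot touches nothing.
It fails at once if the mug, the brush or the plant is pushed more than 30 mm from its place (distance of any of mug, brush, plant from where it was at the start of the episode above 0.03 m).
It fails at once if a container or the coin box is tipped over (angle between any of bottle, can, tub, coinbox's own z axis and vertical above 0.7 rad).
It also fails if it takes over 144 s, if anything falls off the work surface, if the arm or the gripper's body presses on something with over 40 N, if the wrist force passes 120 N, or if a joint passes its speed limit or range.

## Working session

There is one attempt and no reset: what is moved stays moved. The work goes in short steps, Python scripts to look and compute and a tool call to move; the robot and the scene stay as the last step left them, time stands still between calls to the robot, and variables do not carry over. Pictures are saved under pics/ and viewed, and the job is handed in when it is done.

Besides the shell and the picture viewer there is one more tool, called after "Request:" as name(argument=value, ...) on one line, values as JSON. carry_out: Moves the arm, as the interface text tells. Its arguments: {"type":"object","properties":{"rows":{"type":"array"},"grip_force":{"type":"number"}},"required":["rows"]}

```bash
mkdir -p pics; python3 - <<'E'
from bench import ctrl,cams
import cv2
s=ctrl.get_state()
for k,v in s.items(): print(k,v)
for n in ["side","top","wrist"]:
    d=cams.get_image(n); cv2.imwrite(f"pics/{n}0.png",d["img"][:,:,::-1])
    print(n,{k:v for k,v in d.items() if k!="img"})
E
```

```text
time 0.0
joint_positions [ 1.23208346  0.32182559 -0.07011132  1.4516784   0.02263176  1.37083343
 -0.0568968 ]
qd [-7.62690229e-06 -1.41327045e-04  1.76772792e-03  6.86891104e-05
  1.91984384e-03  1.63607671e-04 -9.05623741e-04]
joint_torque [-3.32122490e-04 -4.91289639e+01 -4.03972529e-01 -3.12523091e+01
 -6.38511172e-02  4.38740419e-02  2.04685966e-04]
position [ 0.22434235 -0.60940333  0.19865842]
tool_rot [-3.09094742e+00 -5.51094679e-01  7.28894320e-04]
ft_force [0.03906378 0.23988268 0.9694788 ]
torque [ 0.01017012 -0.02155301  0.00010254]
grip_width 1.0015575387342055
side {'vfov': 52.04540838572817, 'cx': 317.3561376039112, 'cy': 243.60889091390018, 'k1': 0.014846904434891088, 'R': array([[-0.95183364, -0.30660628, -0.00230333],
       [-0.19948994,  0.62496969, -0.75472952],
       [ 0.23284433, -0.71791746, -0.65603205]]), 't': array([0.53759944, 0.18183927, 1.03773797])}
top {'vfov': 42.12934870930209, 'cx': 321.5100590239579, 'cy': 248.64625310771203, 'k1': -0.11310915878020783, 'R': array([[ 2.24364026e-03, -9.99957093e-01, -8.98770146e-03],
       [-9.80237172e-01, -4.21321566e-04, -1.97825451e-01],
       [ 1.97813176e-01,  9.25392821e-03, -9.80196058e-01]]), 't': array([-0.01769423,  0.57121644,  1.40663803])}
wrist {'vfov': 65.32915903404319, 'cx': 313.68293161812375, 'cy': 234.85815690416862, 'k1': 0.01607755909561893, 'R': array([[ 3.46315951e-01, -9.38117712e-01, -6.48259465e-04],
       [-9.02938724e-01, -3.33516561e-01,  2.71050483e-01],
       [-2.54493465e-01, -9.32837672e-02, -9.62564915e-01]]), 't': array([-0.64959434, -0.03301068,  0.38869603])}
```

View pics/side0.png

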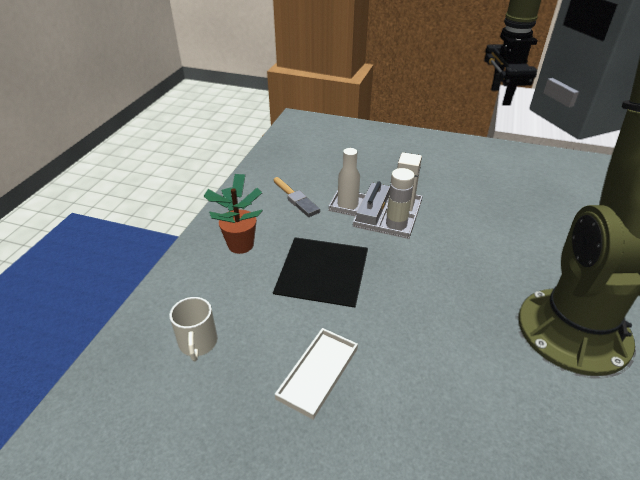

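View pics/top0.png

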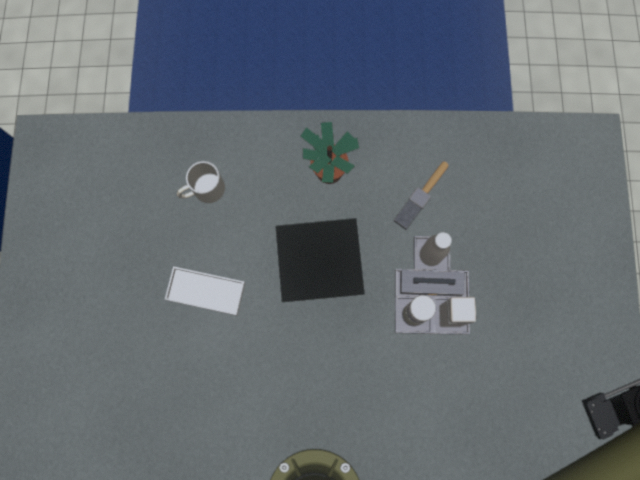

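View pics/wrist0.png

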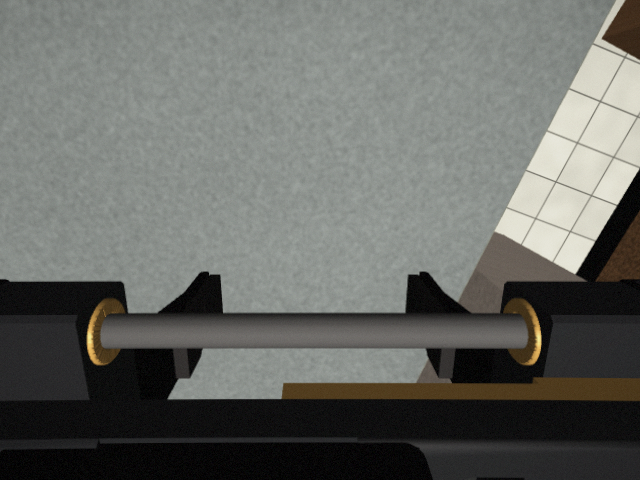

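The side and top views show the bottle in the far cell, with its cap at about (442,240) in the top view. The can is near-left at (422,307) and the tub near-right at (462,308). The coin box handle is at about (435,281), the mat is centred near (320,260), and the cradle is near (205,290). The wrist view shows only bare counter.

```bash
cat > h.py <<'E'
import numpy as np, cv2
from scipy.spatial.transform import Rotation as Ro
from bench import ctrl,cams
def K(d):
    f=240/np.tan(np.radians(d["vfov"])/2); return f
def ray(d,uv):
    uv=np.atleast_2d(uv).astype(float); f=K(d)
    p=(uv-[d["cx"],d["cy"]])/f; q=p.copy()
    for _ in range(20): q=p/(1+d["k1"]*(q**2).sum(1,keepdims=True))
    c=np.c_[q,np.ones(len(q))]
    return -d["R"].T@d["t"], c@d["R"]
def onplane(d,uv,z):
    o,r=ray(d,uv); s=(z-o[2])/r[:,2]; return o+r*s[:,None]
def proj(d,X):
    c=np.atleast_2d(X)@d["R"].T+d["t"]; q=c[:,:2]/c[:,2:]
    q=q*(1+d["k1"]*(q**2).sum(1,keepdims=True)); return q*K(d)+[d["cx"],d["cy"]]
def crop(d,x0,y0,x1,y1,s,name):
    cv2.imwrite("pics/"+name,cv2.resize(d["img"][y0:y1,x0:x1,::-1],None,fx=s,fy=s,interpolation=cv2.INTER_NEAREST))
E
python3 - <<'E'
from h import *
d=cams.get_image("top"); e=cams.get_image("side")
crop(d,380,220,500,345,6,"tc.png"); crop(e,320,140,430,245,7,"sc.png")
E
```

```text
(no output)
```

View pics/tc.png

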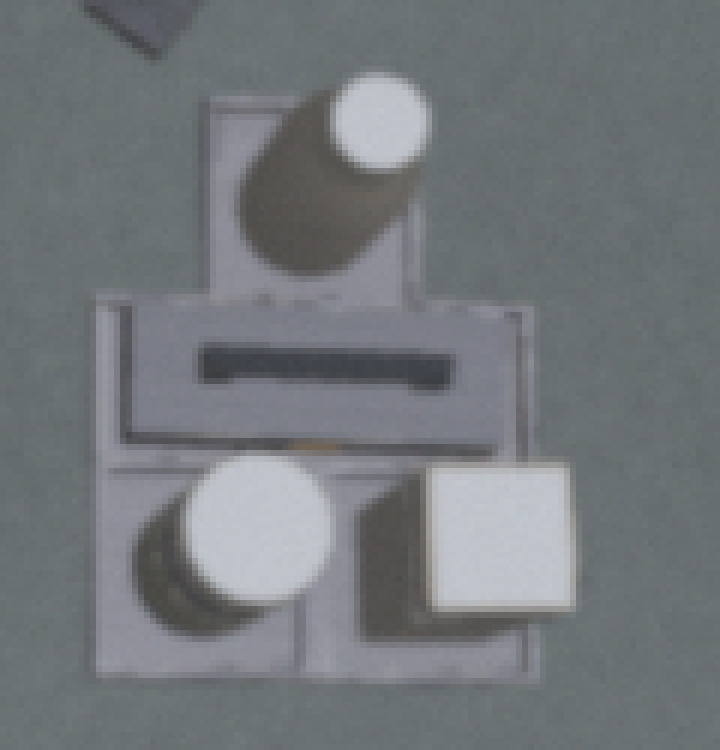

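View pics/sc.png

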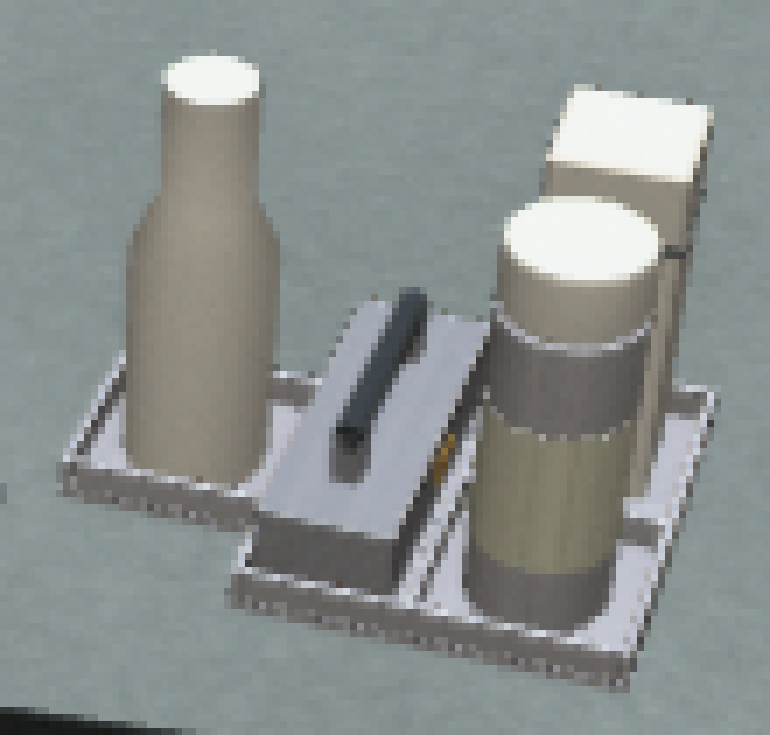

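The crops show the white top faces clearly: in the top view the bottle is at (443,240), the can at (423,308) and the tub at (463,310). All three are also visible in the side view. Next I'll mask them and cast rays.

```bash
cat > m.py <<'E'
from h import *
d=cams.get_image("top"); e=cams.get_image("side")
def comps(img,m,amin,roi=None):
    n,l,st,c=cv2.connectedComponentsWithStats(m.astype(np.uint8))
    return [(st[i],c[i],l==i) for i in range(1,n) if st[i][4]>=amin]
for nm,im,z in(("top",d,None),("side",e,None)):
    g=im["img"].min(2)
    for st,c,m in comps(g,g>(185 if nm=="top" else 215),60):
        x,y=c
        if (nm=="top" and 390<x<490 and 220<y<340) or (nm=="side" and 330<x<430 and 140<y<200):
            r=cv2.minAreaRect(np.argwhere(m)[:,::-1].astype(np.float32))
            print(nm,st,c.round(2),[onplane(im,c,z)[0].round(4) for z in(.172,.162,.154)])
# mat
for nm,im,roi,zt in(("top",d,(265,205,375,310),.006),("side",e,(265,230,375,310),.006)):
    x0,y0,x1,y1=roi; g=np.zeros((480,640),bool); g[y0:y1,x0:x1]=im["img"][y0:y1,x0:x1].max(2)<45
    st,c,m=max(comps(g,g,200),key=lambda t:t[0][4])
    cn=max(cv2.findContours(m.astype(np.uint8),0,1)[0],key=cv2.contourArea)
    P=onplane(im,cn[:,0],zt)[:,:2]; r=cv2.minAreaRect(P.astype(np.float32)); print("mat",nm,r)
# cradle: outer white
for nm,im,roi,zt in(("top",d,(150,250,260,330),.018),("side",e,(265,320,370,420),.018)):
    x0,y0,x1,y1=roi; g=np.zeros((480,640),bool); g[y0:y1,x0:x1]=im["img"][y0:y1,x0:x1].min(2)>(170 if nm=="top" else 195)
    g=cv2.morphologyEx(g.astype(np.uint8),3,np.ones((5,5)))
    st,c,m=max(comps(g,g,200),key=lambda t:t[0][4])
    for z in(.018,.004):
        cn=max(cv2.findContours(m.astype(np.uint8),0,1)[0],key=cv2.contourArea)
        r=cv2.minAreaRect(onplane(im,cn[:,0],z)[:,:2].astype(np.float32)); print("cradle",nm,z,r)
# handle dark in top
g=np.zeros((480,640),bool); g[265:295,400:470]=d["img"][265:295,400:470].max(2)<85
for st,c,m in comps(g,g,40):
    cn=max(cv2.findContours(m.astype(np.uint8),0,1)[0],key=cv2.contourArea)
    print("handle",st,c,cv2.minAreaRect(onplane(d,cn[:,0],.06)[:,:2].astype(np.float32)))
# rack corners by hand (pixel/6+offset)
px=np.array([[97,300],[535,308],[540,682],[97,678]])/6+[380,220]-.5
P=onplane(d,px,.018);print("rackcorners",P.round(4)); 
print(np.degrees(np.arctan2(P[0]-P[1],1))[:0], [np.degrees(np.arctan2(*(a-b)[1::-1])) for a,b in((P[0],P[1]),(P[3],P[2]))])
crop(d,150,250,260,330,7,"cr.png")
E
python3 m.py
```

```text
top [437 234  13  13 137] [443.   239.87] [array([ 0.5676, -0.2819,  0.172 ]), array([ 0.5698, -0.2838,  0.162 ]), array([ 0.5715, -0.2853,  0.154 ])]
top [412 297  22  22 393] [422.75 307.45] [array([ 0.4206, -0.2335,  0.172 ]), array([ 0.4217, -0.235 ,  0.162 ]), array([ 0.4225, -0.2362,  0.154 ])]
top [452 299  23  21 447] [463.1  309.01] [array([ 0.417 , -0.3198,  0.172 ]), array([ 0.4181, -0.322 ,  0.162 ]), array([ 0.4189, -0.3238,  0.154 ])]
side [344 148  13   7  74] [350.04 150.96] [array([ 0.5672, -0.2817,  0.172 ]), array([ 0.5713, -0.2984,  0.162 ]), array([ 0.5745, -0.3117,  0.154 ])]
side [399 153  22  13 213] [409.75 158.64] [array([ 0.4153, -0.2906,  0.172 ]), array([ 0.417 , -0.3074,  0.162 ]), array([ 0.4183, -0.3208,  0.154 ])]
side [392 168  22  12 200] [402.78 173.64] [array([ 0.4194, -0.2176,  0.172 ]), array([ 0.4212, -0.2333,  0.162 ]), array([ 0.4226, -0.2458,  0.154 ])]
mat top ((0.5551609396934509, -0.010568186640739441), (0.18351684510707855, 0.19359071552753448), 5.472210884094238)
mat side ((0.5554749369621277, -0.007737711071968079), (0.1876234710216522
[... 192 characters left out ...]
822467327118, 0.26742663979530334), (0.17647263407707214, 0.08033938705921173), 77.99884796142578)
cradle side 0.018 ((0.4788425862789154, 0.26471269130706787), (0.17854484915733337, 0.08240009099245071), 78.00180053710938)
cradle side 0.004 ((0.4818565249443054, 0.25542640686035156), (0.18166442215442657, 0.08383982628583908), 78.00180053710938)
handle [414 278  41   7 169] [434.16568047 280.62130178] ((0.4941314160823822, -0.2787613868713379), (0.09356854110956192, 0.012218700721859932), 88.27791595458984)
rackcorners [[ 0.5282 -0.1945  0.018 ]
 [ 0.5248 -0.3707  0.018 ]
 [ 0.3755 -0.3668  0.018 ]
 [ 0.3777 -0.1916  0.018 ]]
[] [np.float64(88.90627684742228), np.float64(89.26452898183848)]
```

View pics/cr.png

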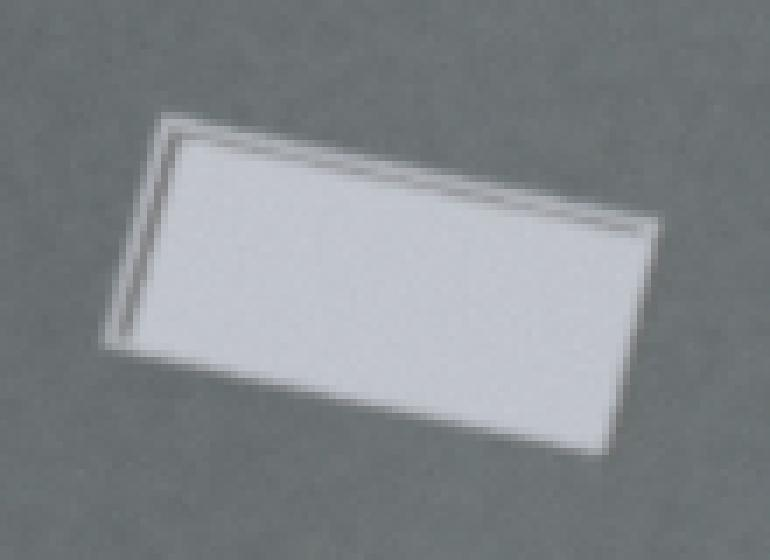

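Both views agree to about 2 mm:

| Item | x, y (m) | Yaw |
|---|---|---|
| Bottle | .5675, -.282 | |
| Can | .4215, -.234 | |
| Tub | .4187, -.3225 | |
| Coin box | .494, -.279 | about -1.5° |
| Mat | .5553, -.009 | 5.4° |
| Cradle | .478, .2647 | -12° |

I'll turn the jaws along world x and rise.

Request:
carry_out(rows=[{"offset": [0, 0, -0.015], "rot": [0, 0, -9.8], "gripper": 1}, {"offset": [0, 0, -0.015], "rot": [0, 0, -9.8], "gripper": 1}, {"offset": [0, 0, -0.015], "rot": [0, 0, -9.8], "gripper": 1}, {"offset": [0, 0, -0.015], "rot": [0, 0, -9.8], "gripper": 1}, {"offset": [0, 0, -0.015], "rot": [0, 0, -9.8], "gripper": 1}, {"offset": [0, 0, -0.015], "rot": [0, 0, -9.8], "gripper": 1}, {"offset": [0, 0, -0.015], "rot": [0, 0, -9.5], "gripper": 1}, {"offset": [0, 0, 0], "rot": [0, 0, 0], "gripper": 1}], grip_force=20)

```text
time: 1.35
position: [0.2248, -0.6106, 0.3061]
tool_rot: [2.25, 2.189, -0.001]
ft_force: [0.3, -0.2, -0.2]
grip_width: 0.998
```

```bash
cat > g.py <<'E'
# usage: python3 g.py x y z yaw -> tool-frame offset from present pose
import sys
from h import *
s=ctrl.get_state(); R=Ro.from_rotvec(s["tool_rot"]).as_matrix(); p=np.array(s["position"])
psi=np.degrees(np.arctan2(R[1,0],R[0,0]))
print("t %.2f pos %s psi %.2f tilt %.2f grip %.3f F %s j7 %.2f"%(s["time"],p.round(4),psi,np.degrees(np.arccos(-R[2,2])),s["grip_width"],np.round(s["ft_force"],1),s["joint_positions"][6]))
a=list(map(float,sys.argv[1:]))
if a:
    print("tool offset", (R.T@(np.array(a[:3])-p)).round(4), "rotz", round(psi-(a[3] if len(a)>3 else 88.5),2))
E
python3 g.py .5675 -.282 .29
```

```text
t 1.35 pos [ 0.2248 -0.6106  0.3061] psi 88.41 tilt 0.15 grip 0.998 F [ 0.3 -0.2 -0.2] j7 1.11
tool offset [0.338  0.3334 0.0157] rotz -0.09
```

Request:
carry_out(rows=[{"offset": [0.0375, 0.037, 0.0015], "rot": [0, 0, 0], "gripper": 1}, {"offset": [0.0375, 0.037, 0.0015], "rot": [0, 0, 0], "gripper": 1}, {"offset": [0.0375, 0.037, 0.0015], "rot": [0, 0, 0], "gripper": 1}, {"offset": [0.0375, 0.037, 0.0015], "rot": [0, 0, 0], "gripper": 1}, {"offset": [0.0375, 0.037, 0.0015], "rot": [0, 0, 0], "gripper": 1}, {"offset": [0.0375, 0.037, 0.0015], "rot": [0, 0, 0], "gripper": 1}, {"offset": [0.0375, 0.037, 0.0015], "rot": [0, 0, 0], "gripper": 1}, {"offset": [0.0375, 0.037, 0.0015], "rot": [0, 0, 0], "gripper": 1}, {"offset": [0.0375, 0.037, 0.002], "rot": [0, 0, 0], "gripper": 1}, {"offset": [0, 0, 0], "rot": [0, 0, 0], "gripper": 1}])

```text
time: 2.6
position: [0.5691, -0.275, 0.2893]
tool_rot: [-2.241, -2.198, -0.004]
ft_force: [-1.1, 0.1, 0.3]
grip_width: 1.003
```

```bash
python3 g.py .5675 -.282 .139; python3 -c "
from h import *
d=cams.get_image('wrist'); crop(d,0,0,640,480,1,'w1.png')"
```

```text
t 2.60 pos [ 0.5691 -0.275   0.2893] psi 88.87 tilt 0.23 grip 1.003 F [-1.1  0.1  0.3] j7 0.29
tool offset [-0.0076 -0.0015  0.1503] rotz 0.37
```

View pics/w1.png

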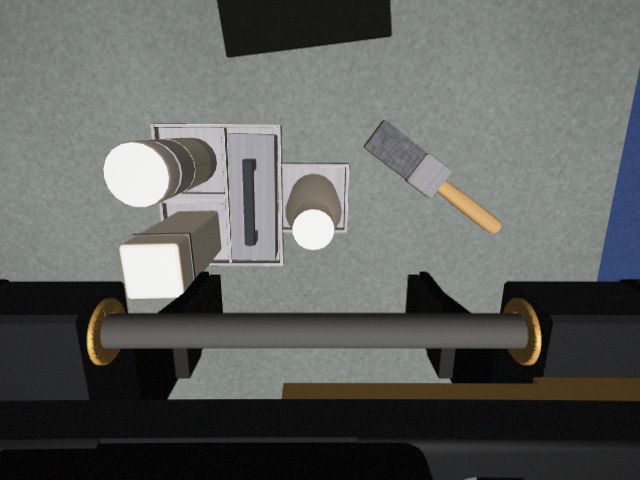

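The wrist view shows the bottle cap at (313,229), centred between the jaws at (205–410). I'll correct and go down partway.

Request:
carry_out(rows=[{"offset": [-0.007, -0.0015, 0.02], "rot": [0, 0, 0], "gripper": 1}, {"offset": [0, 0, 0.025], "rot": [0, 0, 0], "gripper": 1}, {"offset": [0, 0, 0.025], "rot": [0, 0, 0], "gripper": 1}, {"offset": [0, 0, 0.0], "rot": [0, 0, 0], "gripper": 1}, {"offset": [0, 0, 0.0], "rot": [0, 0, 0], "gripper": 1}])

```text
time: 3.28
position: [0.5639, -0.2896, 0.2211]
tool_rot: [2.252, 2.189, -0.001]
ft_force: [0.6, -0.0, 1.1]
grip_width: 1.0
```

```bash
python3 g.py .5675 -.282 .139
```

```text
t 3.27 pos [ 0.5639 -0.2896  0.2211] psi 88.37 tilt 0.04 grip 1.000 F [ 0.6 -0.   1.1] j7 0.30
tool offset [0.0078 0.0033 0.0821] rotz -0.13
```

Request:
carry_out(rows=[{"offset": [0.008, 0.0035, 0.0], "rot": [0, 0, 0], "gripper": 1}, {"offset": [0, 0, 0.0], "rot": [0, 0, 0], "gripper": 1}, {"offset": [0, 0, 0.0], "rot": [0, 0, 0], "gripper": 1}])

```text
time: 3.65
position: [0.5686, -0.2801, 0.2213]
tool_rot: [2.249, 2.192, 0.0]
ft_force: [1.1, 0.4, 0.9]
grip_width: 1.005
```

```bash
python3 g.py .5675 -.282 .139
```

```text
t 3.65 pos [ 0.5686 -0.2801  0.2213] psi 88.55 tilt 0.05 grip 1.005 F [1.1 0.4 0.9] j7 0.29
tool offset [-0.0019 -0.0011  0.0823] rotz 0.05
```

Request:
carry_out(rows=[{"offset": [-0.001, -0.0005, 0.02], "rot": [0, 0, 0], "gripper": 1}, {"offset": [0, 0, 0.02], "rot": [0, 0, 0], "gripper": 1}, {"offset": [0, 0, 0.02], "rot": [0, 0, 0], "gripper": 1}, {"offset": [0, 0, 0.02], "rot": [0, 0, 0], "gripper": 1}, {"offset": [0, 0, 0.0], "rot": [0, 0, 0], "gripper": 1}, {"offset": [0, 0, 0.0], "rot": [0, 0, 0], "gripper": 1}])

```text
time: 4.4
position: [0.5681, -0.2814, 0.1412]
tool_rot: [2.249, 2.192, 0.0]
ft_force: [0.6, -0.2, 0.3]
grip_width: 1.0
```

```bash
python3 g.py .5675 -.282 .139; python3 -c "
from h import *
d=cams.get_image('wrist'); crop(d,0,0,640,480,1,'w2.png')"
```

```text
t 4.40 pos [ 0.5681 -0.2814  0.1412] psi 88.52 tilt 0.04 grip 1.000 F [ 0.6 -0.2  0.3] j7 0.27
tool offset [-0.0006 -0.0006  0.0022] rotz 0.02
```

View pics/w2.png

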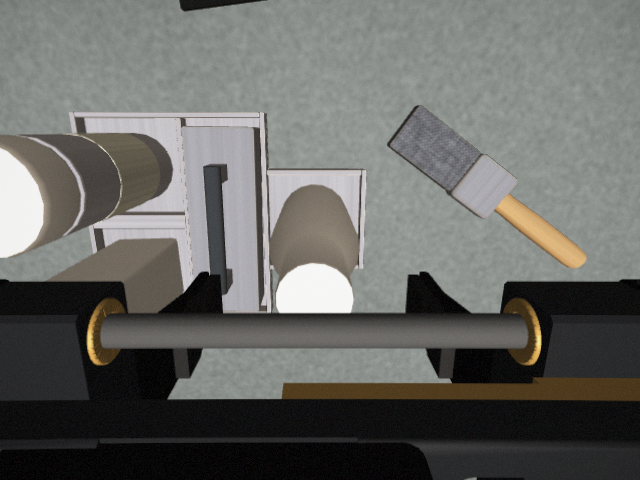

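The cap at (315,290) sits between the fingers, as the numbers said it would. Closing the gripper.

Request:
carry_out(rows=[{"offset": [0, 0, 0.002], "rot": [0, 0, 0], "gripper": 0.6}, {"offset": [0, 0, 0], "rot": [0, 0, 0], "gripper": 0.3}, {"offset": [0, 0, 0], "rot": [0, 0, 0], "gripper": 0.2}, {"offset": [0, 0, 0], "rot": [0, 0, 0], "gripper": 0.2}, {"offset": [0, 0, 0], "rot": [0, 0, 0], "gripper": 0.2}, {"offset": [0, 0, 0], "rot": [0, 0, 0], "gripper": 0.2}, {"offset": [0, 0, 0], "rot": [0, 0, 0], "gripper": 0.2}], grip_force=25)

```text
time: 5.32
position: [0.5679, -0.2812, 0.1388]
tool_rot: [2.25, 2.192, 0.0]
ft_force: [0.1, 0.6, -1.2]
grip_width: 0.4
```

```bash
python3 g.py .5675 -.282 .139
```

```text
t 5.33 pos [ 0.5679 -0.2812  0.1388] psi 88.52 tilt 0.02 grip 0.400 F [ 0.1  0.6 -1.2] j7 0.27
tool offset [-0.0008 -0.0003 -0.0002] rotz 0.02
```

Gripped: the opening of 0.40 is about 35 mm, which matches the 36 mm cap. Lifting.

Request:
carry_out(rows=[{"offset": [0, 0, -0.01], "rot": [0, 0, 0], "gripper": 0.2}, {"offset": [0, 0, -0.02], "rot": [0, 0, 0], "gripper": 0.2}, {"offset": [0, 0, -0.03], "rot": [0, 0, 0], "gripper": 0.2}, {"offset": [0, 0, -0.03], "rot": [0, 0, 0], "gripper": 0.2}, {"offset": [0, 0, -0.02], "rot": [0, 0, 0], "gripper": 0.2}, {"offset": [0, 0, -0.01], "rot": [0, 0, 0], "gripper": 0.2}, {"offset": [0, 0, 0], "rot": [0, 0, 0], "gripper": 0.2}])

```text
time: 6.2
position: [0.5679, -0.2813, 0.2591]
tool_rot: [2.25, 2.192, 0.0]
ft_force: [-0.4, 0.4, -3.8]
grip_width: 0.399
```

```bash
python3 g.py .5492 .0557 .2
```

```text
t 6.20 pos [ 0.5679 -0.2813  0.2591] psi 88.52 tilt 0.03 grip 0.399 F [-0.4  0.4 -3.8] j7 0.29
tool offset [ 0.3364 -0.0274  0.059 ] rotz 0.02
```

Request:
carry_out(rows=[{"offset": [0.02, -0.002, 0], "rot": [0, 0, 0], "gripper": 0.2}, {"offset": [0.04, -0.003, 0], "rot": [0, 0, 0], "gripper": 0.2}, {"offset": [0.05, -0.004, 0], "rot": [0, 0, 0], "gripper": 0.2}, {"offset": [0.055, -0.005, 0.01], "rot": [0, 0, 0], "gripper": 0.2}, {"offset": [0.055, -0.005, 0.015], "rot": [0, 0, 0], "gripper": 0.2}, {"offset": [0.05, -0.004, 0.015], "rot": [0, 0, 0], "gripper": 0.2}, {"offset": [0.04, -0.003, 0.015], "rot": [0, 0, 0], "gripper": 0.2}, {"offset": [0.02, -0.0015, 0.005], "rot": [0, 0, 0], "gripper": 0.2}, {"offset": [0.006, 0, 0], "rot": [0, 0, 0], "gripper": 0.2}, {"offset": [0, 0, 0], "rot": [0, 0, 0], "gripper": 0.2}])

```text
time: 7.45
position: [0.5485, 0.0554, 0.1985]
tool_rot: [2.249, 2.193, -0.001]
ft_force: [0.1, -0.5, -4.1]
grip_width: 0.401
```

```bash
python3 g.py .5492 .0557 .142
```

```text
t 7.45 pos [0.5485 0.0554 0.1985] psi 88.55 tilt 0.04 grip 0.401 F [ 0.1 -0.5 -4.1] j7 -0.26
tool offset [0.0004 0.0007 0.0565] rotz 0.05
```

Request:
carry_out(rows=[{"offset": [0, 0, 0.02], "rot": [0, 0, 0], "gripper": 0.2}, {"offset": [0, 0, 0.02], "rot": [0, 0, 0], "gripper": 0.2}, {"offset": [0, 0, 0.011], "rot": [0, 0, 0], "gripper": 0.2}, {"offset": [0, 0, 0.004], "rot": [0, 0, 0], "gripper": 0.2}, {"offset": [0, 0, 0.002], "rot": [0, 0, 0], "gripper": 0.2}, {"offset": [0, 0, 0], "rot": [0, 0, 0], "gripper": 0.2}, {"offset": [0, 0, 0], "rot": [0, 0, 0], "gripper": 0.2}])

```text
time: 8.32
position: [0.5493, 0.0554, 0.1423]
tool_rot: [2.249, 2.192, 0.001]
ft_force: [0.0, 0.1, -3.3]
grip_width: 0.398
```

Request:
carry_out(rows=[{"offset": [0, 0, 0.0015], "rot": [0, 0, 0], "gripper": 0.2}, {"offset": [0, 0, 0], "rot": [0, 0, 0], "gripper": 0.2}, {"offset": [0, 0, 0], "rot": [0, 0, 0], "gripper": 0.2}])

```text
time: 8.7
position: [0.5494, 0.0554, 0.1408]
tool_rot: [2.249, 2.192, 0.001]
ft_force: [0.0, 0.3, -0.8]
grip_width: 0.4
```

On the mat: the force fell from -3.3 to -0.8. Releasing and rising.

Request:
carry_out(rows=[{"offset": [0, 0, 0], "rot": [0, 0, 0], "gripper": 0.5}, {"offset": [0, 0, 0], "rot": [0, 0, 0], "gripper": 0.8}, {"offset": [0, 0, 0], "rot": [0, 0, 0], "gripper": 1}, {"offset": [0, 0, 0], "rot": [0, 0, 0], "gripper": 1}, {"offset": [0, 0, -0.02], "rot": [0, 0, 0], "gripper": 1}, {"offset": [0, 0, -0.04], "rot": [0, 0, 0], "gripper": 1}, {"offset": [0, 0, -0.04], "rot": [0, 0, 0], "gripper": 1}, {"offset": [0, 0, -0.02], "rot": [0, 0, 0], "gripper": 1}, {"offset": [0, 0, 0], "rot": [0, 0, 0], "gripper": 1}])

```text
time: 9.82
position: [0.5499, 0.0556, 0.2618]
tool_rot: [2.248, 2.191, 0.004]
ft_force: [-0.1, -0.1, -0.6]
grip_width: 0.998
```

```bash
python3 g.py .4215 -.234 .23
```

```text
t 9.82 pos [0.5499 0.0556 0.2618] psi 88.51 tilt 0.19 grip 0.998 F [-0.1 -0.1 -0.6] j7 -0.24
tool offset [-0.2928 -0.1209  0.0314] rotz 0.01
```

Request:
carry_out(rows=[{"offset": [-0.03, -0.012, 0], "rot": [0, 0, 0], "gripper": 1}, {"offset": [-0.045, -0.02, 0], "rot": [0, 0, 0], "gripper": 1}, {"offset": [-0.05, -0.02, 0], "rot": [0, 0, 0], "gripper": 1}, {"offset": [-0.05, -0.02, 0], "rot": [0, 0, 0], "gripper": 1}, {"offset": [-0.05, -0.02, 0.01], "rot": [0, 0, 0], "gripper": 1}, {"offset": [-0.045, -0.02, 0.01], "rot": [0, 0, 0], "gripper": 1}, {"offset": [-0.02, -0.009, 0.01], "rot": [0, 0, 0], "gripper": 1}, {"offset": [-0.003, 0, 0], "rot": [0, 0, 0], "gripper": 1}, {"offset": [0, 0, 0], "rot": [0, 0, 0], "gripper": 1}, {"offset": [0, 0, 0], "rot": [0, 0, 0], "gripper": 1}])

```text
time: 11.08
position: [0.4213, -0.233, 0.2305]
tool_rot: [2.247, 2.195, 0.001]
ft_force: [-1.1, -0.5, 0.1]
grip_width: 1.0
```

```bash
python3 g.py .4215 -.234 .126
```

```text
t 11.07 pos [ 0.4213 -0.233   0.2305] psi 88.67 tilt 0.03 grip 1.000 F [-1.1 -0.5  0.1] j7 0.44
tool offset [-1.000e-03  1.000e-04  1.045e-01] rotz 0.17
```

Request:
carry_out(rows=[{"offset": [-0.001, 0, 0.02], "rot": [0, 0, 0], "gripper": 1}, {"offset": [0, 0, 0.02], "rot": [0, 0, 0], "gripper": 1}, {"offset": [0, 0, 0.02], "rot": [0, 0, 0], "gripper": 1}, {"offset": [0, 0, 0.02], "rot": [0, 0, 0], "gripper": 1}, {"offset": [0, 0, 0.02], "rot": [0, 0, 0], "gripper": 1}, {"offset": [0, 0, 0.0045], "rot": [0, 0, 0], "gripper": 1}, {"offset": [0, 0, 0], "rot": [0, 0, 0], "gripper": 1}, {"offset": [0, 0, 0], "rot": [0, 0, 0], "gripper": 1}])

```text
time: 12.08
position: [0.4211, -0.2356, 0.1268]
tool_rot: [2.248, 2.192, 0.001]
ft_force: [0.5, -0.2, 0.2]
grip_width: 1.001
```

```bash
python3 g.py .4215 -.234 .126
```

```text
t 12.07 pos [ 0.4211 -0.2356  0.1268] psi 88.54 tilt 0.10 grip 1.001 F [ 0.5 -0.2  0.2] j7 0.42
tool offset [0.0016 0.0003 0.0008] rotz 0.04
```

Request:
carry_out(rows=[{"offset": [0.0015, 0, 0], "rot": [0, 0, 0], "gripper": 0.8}, {"offset": [0, 0, 0], "rot": [0, 0, 0], "gripper": 0.6}, {"offset": [0, 0, 0], "rot": [0, 0, 0], "gripper": 0.4}, {"offset": [0, 0, 0], "rot": [0, 0, 0], "gripper": 0.4}, {"offset": [0, 0, 0], "rot": [0, 0, 0], "gripper": 0.4}, {"offset": [0, 0, 0], "rot": [0, 0, 0], "gripper": 0.4}])

```text
time: 12.82
position: [0.4206, -0.234, 0.1258]
tool_rot: [2.25, 2.192, 0.0]
ft_force: [1.2, 0.5, -0.4]
grip_width: 0.635
```

```bash
python3 g.py .4215 -.234 .126
```

```text
t 12.82 pos [ 0.4206 -0.234   0.1258] psi 88.51 tilt 0.03 grip 0.635 F [ 1.2  0.5 -0.4] j7 0.42
tool offset [ 0.      0.0009 -0.0002] rotz 0.01
```

The can is held: 0.635 is about 55 mm. Lifting.

Request:
carry_out(rows=[{"offset": [0, 0, -0.01], "rot": [0, 0, 0], "gripper": 0.4}, {"offset": [0, 0, -0.02], "rot": [0, 0, 0], "gripper": 0.4}, {"offset": [0, 0, -0.03], "rot": [0, 0, 0], "gripper": 0.4}, {"offset": [0, 0, -0.03], "rot": [0, 0, 0], "gripper": 0.4}, {"offset": [0, 0, -0.02], "rot": [0, 0, 0], "gripper": 0.4}, {"offset": [0, 0, -0.01], "rot": [0, 0, 0], "gripper": 0.4}, {"offset": [0, 0, 0], "rot": [0, 0, 0], "gripper": 0.4}])

```text
time: 13.7
position: [0.4204, -0.234, 0.246]
tool_rot: [2.25, 2.192, -0.0]
ft_force: [-0.9, -0.6, -2.5]
grip_width: 0.637
```

```bash
python3 g.py .5553 -.009 .2
```

```text
t 13.70 pos [ 0.4204 -0.234   0.246 ] psi 88.51 tilt 0.02 grip 0.637 F [-0.9 -0.6 -2.5] j7 0.45
tool offset [0.2284 0.129  0.0459] rotz 0.01
```

Request:
carry_out(rows=[{"offset": [0.015, 0.008, 0], "rot": [0, 0, 0], "gripper": 0.4}, {"offset": [0.03, 0.018, 0], "rot": [0, 0, 0], "gripper": 0.4}, {"offset": [0.04, 0.023, 0], "rot": [0, 0, 0], "gripper": 0.4}, {"offset": [0.04, 0.023, 0.01], "rot": [0, 0, 0], "gripper": 0.4}, {"offset": [0.04, 0.023, 0.015], "rot": [0, 0, 0], "gripper": 0.4}, {"offset": [0.035, 0.019, 0.015], "rot": [0, 0, 0], "gripper": 0.4}, {"offset": [0.02, 0.011, 0.006], "rot": [0, 0, 0], "gripper": 0.4}, {"offset": [0.0085, 0.004, 0], "rot": [0, 0, 0], "gripper": 0.4}, {"offset": [0, 0, 0], "rot": [0, 0, 0], "gripper": 0.4}, {"offset": [0, 0, 0], "rot": [0, 0, 0], "gripper": 0.4}])

```text
time: 14.95
position: [0.555, -0.0102, 0.1999]
tool_rot: [2.252, 2.19, -0.001]
ft_force: [0.4, -0.1, -3.0]
grip_width: 0.634
```

```bash
python3 g.py .5553 -.009 .128
```

```text
t 14.95 pos [ 0.555  -0.0102  0.1999] psi 88.41 tilt 0.05 grip 0.634 F [ 0.4 -0.1 -3. ] j7 -0.14
tool offset [0.0013 0.0002 0.0719] rotz -0.09
```

Request:
carry_out(rows=[{"offset": [0, 0, 0.02], "rot": [0, 0, 0], "gripper": 0.4}, {"offset": [0, 0, 0.025], "rot": [0, 0, 0], "gripper": 0.4}, {"offset": [0, 0, 0.015], "rot": [0, 0, 0], "gripper": 0.4}, {"offset": [0, 0, 0.008], "rot": [0, 0, 0], "gripper": 0.4}, {"offset": [0, 0, 0.003], "rot": [0, 0, 0], "gripper": 0.4}, {"offset": [0, 0, 0.001], "rot": [0, 0, 0], "gripper": 0.4}, {"offset": [0, 0, 0], "rot": [0, 0, 0], "gripper": 0.4}, {"offset": [0, 0, 0], "rot": [0, 0, 0], "gripper": 0.4}])

```text
time: 15.95
position: [0.5556, -0.0088, 0.1282]
tool_rot: [2.25, 2.192, 0.001]
ft_force: [0.5, -0.3, -2.9]
grip_width: 0.632
```

Request:
carry_out(rows=[{"offset": [0, 0, 0.001], "rot": [0, 0, 0], "gripper": 0.4}, {"offset": [0, 0, 0], "rot": [0, 0, 0], "gripper": 0.4}, {"offset": [0, 0, 0], "rot": [0, 0, 0], "gripper": 0.4}])

```text
time: 16.32
position: [0.5559, -0.0088, 0.1278]
tool_rot: [2.249, 2.192, 0.001]
ft_force: [-0.7, 0.8, 5.8]
grip_width: 0.635
```

Request:
carry_out(rows=[{"offset": [0, 0, 0], "rot": [0, 0, 0], "gripper": 0.7}, {"offset": [0, 0, 0], "rot": [0, 0, 0], "gripper": 0.85}, {"offset": [0, 0, 0], "rot": [0, 0, 0], "gripper": 1}, {"offset": [0, 0, 0], "rot": [0, 0, 0], "gripper": 1}, {"offset": [0, 0, -0.02], "rot": [0, 0, 0], "gripper": 1}, {"offset": [0, 0, -0.04], "rot": [0, 0, 0], "gripper": 1}, {"offset": [0, 0, -0.04], "rot": [0, 0, 0], "gripper": 1}, {"offset": [0, 0, -0.02], "rot": [0, 0, 0], "gripper": 1}, {"offset": [0, 0, 0], "rot": [0, 0, 0], "gripper": 1}])

```text
time: 17.45
position: [0.5563, -0.0087, 0.2482]
tool_rot: [2.248, 2.191, 0.003]
ft_force: [0.4, 0.6, 0.4]
grip_width: 0.997
```

```bash
python3 g.py .4187 -.3228 .22
```

```text
t 17.45 pos [ 0.5563 -0.0087  0.2482] psi 88.52 tilt 0.19 grip 0.997 F [0.4 0.6 0.4] j7 -0.13
tool offset [-0.3176 -0.1295  0.0279] rotz 0.02
```

Request:
carry_out(rows=[{"offset": [-0.03, -0.012, 0], "rot": [0, 0, 0], "gripper": 1}, {"offset": [-0.05, -0.021, 0], "rot": [0, 0, 0], "gripper": 1}, {"offset": [-0.055, -0.022, 0], "rot": [0, 0, 0], "gripper": 1}, {"offset": [-0.055, -0.022, 0], "rot": [0, 0, 0], "gripper": 1}, {"offset": [-0.055, -0.022, 0.01], "rot": [0, 0, 0], "gripper": 1}, {"offset": [-0.045, -0.019, 0.01], "rot": [0, 0, 0], "gripper": 1}, {"offset": [-0.022, -0.01, 0.008], "rot": [0, 0, 0], "gripper": 1}, {"offset": [-0.0055, -0.0015, 0], "rot": [0, 0, 0], "gripper": 1}, {"offset": [0, 0, 0], "rot": [0, 0, 0], "gripper": 1}, {"offset": [0, 0, 0], "rot": [0, 0, 0], "gripper": 1}])

```text
time: 18.7
position: [0.4188, -0.3213, 0.219]
tool_rot: [2.247, 2.195, 0.001]
ft_force: [0.8, 0.7, -0.4]
grip_width: 0.999
```

```bash
python3 g.py .4187 -.3228 .124
```

```text
t 18.70 pos [ 0.4188 -0.3213  0.219 ] psi 88.67 tilt 0.03 grip 0.999 F [ 0.8  0.7 -0.4] j7 0.56
tool offset [-0.0015 -0.0001  0.095 ] rotz 0.17
```

Request:
carry_out(rows=[{"offset": [0, 0, 0.02], "rot": [0, 0, 0], "gripper": 1}, {"offset": [0, 0, 0.025], "rot": [0, 0, 0], "gripper": 1}, {"offset": [0, 0, 0.025], "rot": [0, 0, 0], "gripper": 1}, {"offset": [0, 0, 0.02], "rot": [0, 0, 0], "gripper": 1}, {"offset": [0, 0, 0.005], "rot": [0, 0, 0], "gripper": 1}, {"offset": [0, 0, 0], "rot": [0, 0, 0], "gripper": 1}, {"offset": [0, 0, 0], "rot": [0, 0, 0], "gripper": 1}])

```text
time: 19.58
position: [0.4184, -0.3231, 0.1249]
tool_rot: [2.248, 2.192, 0.0]
ft_force: [0.2, -0.1, -1.1]
grip_width: 1.0
```

```bash
python3 g.py .4187 -.3228 .124
```

```text
t 19.57 pos [ 0.4184 -0.3231  0.1249] psi 88.54 tilt 0.11 grip 1.000 F [ 0.2 -0.1 -1.1] j7 0.54
tool offset [0.0003 0.0003 0.0009] rotz 0.04
```

Request:
carry_out(rows=[{"offset": [0, 0, 0], "rot": [0, 0, 0], "gripper": 0.8}, {"offset": [0, 0, 0], "rot": [0, 0, 0], "gripper": 0.6}, {"offset": [0, 0, 0], "rot": [0, 0, 0], "gripper": 0.4}, {"offset": [0, 0, 0], "rot": [0, 0, 0], "gripper": 0.4}, {"offset": [0, 0, 0], "rot": [0, 0, 0], "gripper": 0.4}, {"offset": [0, 0, 0], "rot": [0, 0, 0], "gripper": 0.4}])

```text
time: 20.32
position: [0.4178, -0.3229, 0.1239]
tool_rot: [2.25, 2.192, 0.0]
ft_force: [0.0, 0.2, 0.1]
grip_width: 0.618
```

```bash
python3 g.py
```

```text
t 20.32 pos [ 0.4178 -0.3229  0.1239] psi 88.52 tilt 0.03 grip 0.618 F [0.  0.2 0.1] j7 0.54
```

Request:
carry_out(rows=[{"offset": [0, 0, -0.01], "rot": [0, 0, 0], "gripper": 0.4}, {"offset": [0, 0, -0.02], "rot": [0, 0, 0], "gripper": 0.4}, {"offset": [0, 0, -0.03], "rot": [0, 0, 0], "gripper": 0.4}, {"offset": [0, 0, -0.03], "rot": [0, 0, 0], "gripper": 0.4}, {"offset": [0, 0, -0.02], "rot": [0, 0, 0], "gripper": 0.4}, {"offset": [0, 0, -0.01], "rot": [0, 0, 0], "gripper": 0.4}, {"offset": [0, 0, 0], "rot": [0, 0, 0], "gripper": 0.4}])

```text
time: 21.2
position: [0.4176, -0.323, 0.244]
tool_rot: [2.25, 2.192, -0.0]
ft_force: [-0.2, -0.6, -3.1]
grip_width: 0.616
```

```bash
python3 g.py .5614 -.0737 .2
```

```text
t 21.20 pos [ 0.4176 -0.323   0.244 ] psi 88.51 tilt 0.02 grip 0.616 F [-0.2 -0.6 -3.1] j7 0.57
tool offset [0.2529 0.1373 0.0439] rotz 0.01
```

Request:
carry_out(rows=[{"offset": [0.015, 0.008, 0], "rot": [0, 0, 0], "gripper": 0.4}, {"offset": [0.035, 0.019, 0], "rot": [0, 0, 0], "gripper": 0.4}, {"offset": [0.045, 0.0245, 0], "rot": [0, 0, 0], "gripper": 0.4}, {"offset": [0.045, 0.0245, 0.01], "rot": [0, 0, 0], "gripper": 0.4}, {"offset": [0.045, 0.0245, 0.015], "rot": [0, 0, 0], "gripper": 0.4}, {"offset": [0.04, 0.022, 0.012], "rot": [0, 0, 0], "gripper": 0.4}, {"offset": [0.02, 0.011, 0.006], "rot": [0, 0, 0], "gripper": 0.4}, {"offset": [0.008, 0.004, 0], "rot": [0, 0, 0], "gripper": 0.4}, {"offset": [0, 0, 0], "rot": [0, 0, 0], "gripper": 0.4}, {"offset": [0, 0, 0], "rot": [0, 0, 0], "gripper": 0.4}])

```text
time: 22.45
position: [0.5612, -0.075, 0.2009]
tool_rot: [2.252, 2.19, -0.001]
ft_force: [0.6, -0.3, -2.7]
grip_width: 0.614
```

```bash
python3 g.py .5614 -.0737 .126
```

```text
t 22.45 pos [ 0.5612 -0.075   0.2009] psi 88.40 tilt 0.06 grip 0.614 F [ 0.6 -0.3 -2.7] j7 -0.03
tool offset [0.0014 0.0002 0.0749] rotz -0.1
```

Request:
carry_out(rows=[{"offset": [0, 0, 0.02], "rot": [0, 0, 0], "gripper": 0.4}, {"offset": [0, 0, 0.025], "rot": [0, 0, 0], "gripper": 0.4}, {"offset": [0, 0, 0.018], "rot": [0, 0, 0], "gripper": 0.4}, {"offset": [0, 0, 0.008], "rot": [0, 0, 0], "gripper": 0.4}, {"offset": [0, 0, 0.003], "rot": [0, 0, 0], "gripper": 0.4}, {"offset": [0, 0, 0], "rot": [0, 0, 0], "gripper": 0.4}, {"offset": [0, 0, 0], "rot": [0, 0, 0], "gripper": 0.4}])

```text
time: 23.32
position: [0.5622, -0.0735, 0.1275]
tool_rot: [2.249, 2.192, 0.001]
ft_force: [0.3, -0.6, -3.3]
grip_width: 0.617
```

Request:
carry_out(rows=[{"offset": [0, 0, 0.0015], "rot": [0, 0, 0], "gripper": 0.4}, {"offset": [0, 0, 0], "rot": [0, 0, 0], "gripper": 0.4}, {"offset": [0, 0, 0], "rot": [0, 0, 0], "gripper": 0.4}])

```text
time: 23.7
position: [0.5621, -0.0736, 0.1259]
tool_rot: [2.249, 2.192, 0.001]
ft_force: [1.0, -0.8, 1.6]
grip_width: 0.614
```

Request:
carry_out(rows=[{"offset": [0, 0, 0], "rot": [0, 0, 0], "gripper": 0.7}, {"offset": [0, 0, 0], "rot": [0, 0, 0], "gripper": 0.85}, {"offset": [0, 0, 0], "rot": [0, 0, 0], "gripper": 1}, {"offset": [0, 0, 0], "rot": [0, 0, 0], "gripper": 1}, {"offset": [0, 0, -0.02], "rot": [0, 0, 0], "gripper": 1}, {"offset": [0, 0, -0.04], "rot": [0, 0, 0], "gripper": 1}, {"offset": [0, 0, -0.04], "rot": [0, 0, 0], "gripper": 1}, {"offset": [0, 0, -0.02], "rot": [0, 0, 0], "gripper": 1}, {"offset": [0, 0, 0], "rot": [0, 0, 0], "gripper": 1}])

```text
time: 24.82
position: [0.563, -0.0734, 0.2483]
tool_rot: [2.247, 2.19, 0.004]
ft_force: [0.0, 0.3, -0.3]
grip_width: 1.0
```

```bash
python3 g.py .494 -.279 .2
```

```text
t 24.82 pos [ 0.563  -0.0734  0.2483] psi 88.52 tilt 0.29 grip 1.000 F [ 0.   0.3 -0.3] j7 -0.02
tool offset [-0.2072 -0.064   0.0482] rotz 0.02
```

Request:
carry_out(rows=[{"offset": [-0.02, -0.006, 0], "rot": [0, 0, 0], "gripper": 1}, {"offset": [-0.045, -0.014, 0], "rot": [0, 0, 0], "gripper": 1}, {"offset": [-0.05, -0.016, 0], "rot": [0, 0, 0], "gripper": 1}, {"offset": [-0.05, -0.016, 0.015], "rot": [0, 0, 0], "gripper": 1}, {"offset": [-0.03, -0.009, 0.02], "rot": [0, 0, 0], "gripper": 1}, {"offset": [-0.012, -0.003, 0.013], "rot": [0, 0, 0], "gripper": 1}, {"offset": [0, 0, 0], "rot": [0, 0, 0], "gripper": 1}, {"offset": [0, 0, 0], "rot": [0, 0, 0], "gripper": 1}])

```text
time: 25.82
position: [0.4936, -0.2767, 0.1979]
tool_rot: [2.246, 2.196, 0.002]
ft_force: [0.1, 0.9, 0.3]
grip_width: 1.001
```

```bash
python3 g.py .494 -.279 .053; cat > m2.py <<'E'
from h import *
import sys
d=cams.get_image("top"); e=cams.get_image("side"); w=cams.get_image("wrist")
t=sys.argv[1]
for n,i in(("t",d),("s",e),("w",w)): crop(i,0,0,640,480,1,n+t+".png")
E
python3 m2.py a
```

```text
t 25.82 pos [ 0.4936 -0.2767  0.1979] psi 88.69 tilt 0.07 grip 1.001 F [0.1 0.9 0.3] j7 0.38
tool offset [-0.0023  0.0003  0.1449] rotz 0.19
```

View pics/sa.png

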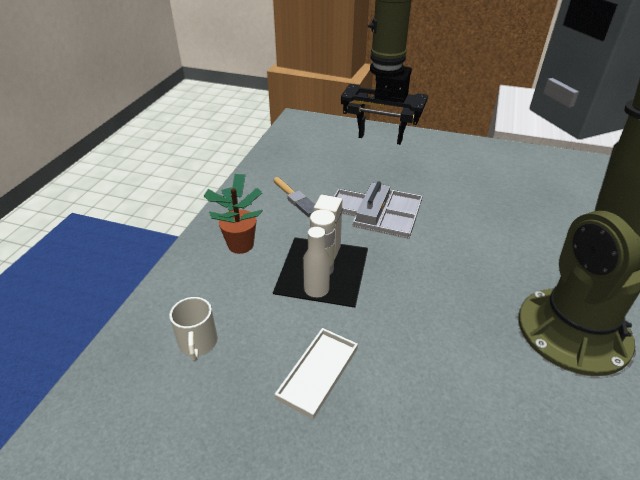

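View pics/wa.png

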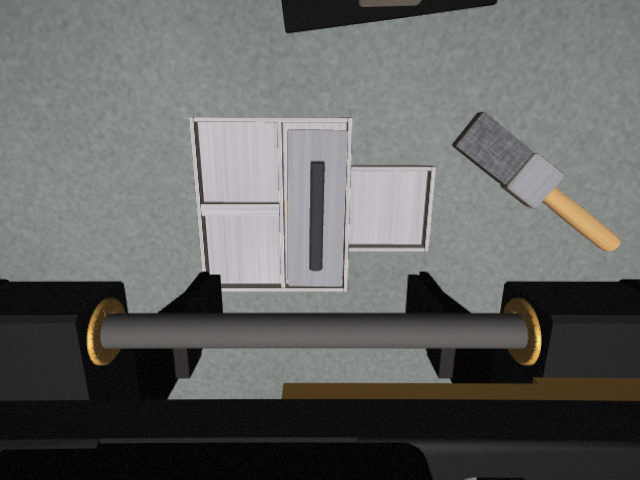

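View pics/ta.png

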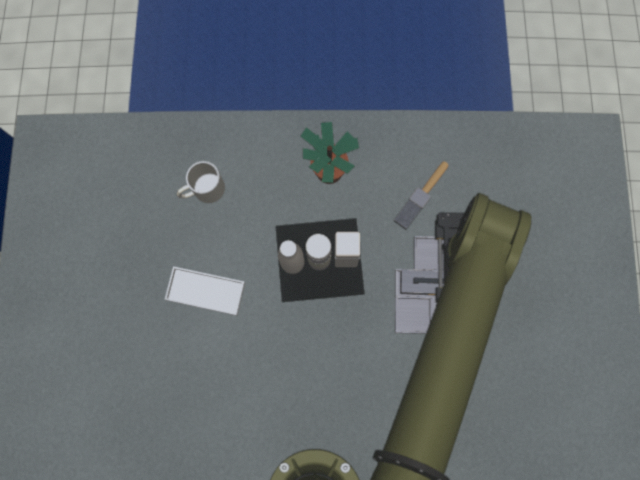

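All three containers stand upright on the mat, at top-view pixels (288,247), (318,248) and (347,247). In the wrist view the handle runs from (318,161) to (316,271). I'll refine its position from that.

```bash
python3 -c "
from h import *
w=cams.get_image('wrist')
g=np.zeros((480,640),np.uint8); g[140:275,290:340]=w['img'][140:275,290:340].max(2)<85
cn=max(cv2.findContours(g,0,1)[0],key=cv2.contourArea)
print(cv2.boundingRect(cn), cv2.minAreaRect(onplane(w,cn[:,0],.062)[:,:2].astype(np.float32)))
s=cams.get_image('side')
crop(s,330,170,430,245,8,'sb.png')
"; python3 g.py .494 -.279 .053
```

```text
(310, 161, 15, 109) ((0.49629244208335876, -0.27778440713882446), (0.09705178439617157, 0.011634819209575653), 87.80947875976562)
t 26.07 pos [ 0.493  -0.278   0.1979] psi 88.60 tilt 0.06 grip 1.001 F [-0.3 -0.6  0.1] j7 0.38
tool offset [-0.0008  0.0009  0.1449] rotz 0.1
```

Request:
carry_out(rows=[{"offset": [0, 0.0015, 0.025], "rot": [0, 0, 0], "gripper": 1}, {"offset": [0, 0, 0.03], "rot": [0, 0, 0], "gripper": 1}, {"offset": [0, 0, 0.03], "rot": [0, 0, 0], "gripper": 1}, {"offset": [0, 0, 0.025], "rot": [0, 0, 0], "gripper": 1}, {"offset": [0, 0, 0.015], "rot": [0, 0, 0], "gripper": 1}, {"offset": [0, 0, 0.01], "rot": [0, 0, 0], "gripper": 1}, {"offset": [0, 0, 0.0], "rot": [0, 0, 0], "gripper": 1}, {"offset": [0, 0, 0], "rot": [0, 0, 0], "gripper": 1}])

```text
time: 27.08
position: [0.4944, -0.2792, 0.0632]
tool_rot: [2.249, 2.191, 0.001]
ft_force: [-0.3, 0.4, 0.6]
grip_width: 0.998
```

```bash
python3 g.py .495 -.2785 .053
```

```text
t 27.07 pos [ 0.4944 -0.2792  0.0632] psi 88.51 tilt 0.09 grip 0.998 F [-0.3  0.4  0.6] j7 0.33
tool offset [0.0007 0.0005 0.0102] rotz 0.01
```

Request:
carry_out(rows=[{"offset": [0, 0.0005, 0.005], "rot": [0, 0, 0], "gripper": 1}, {"offset": [0, 0, 0.005], "rot": [0, 0, 0], "gripper": 0.8}, {"offset": [0, 0, 0], "rot": [0, 0, 0], "gripper": 0.6}, {"offset": [0, 0, 0], "rot": [0, 0, 0], "gripper": 0.4}, {"offset": [0, 0, 0], "rot": [0, 0, 0], "gripper": 0.25}, {"offset": [0, 0, 0], "rot": [0, 0, 0], "gripper": 0.1}, {"offset": [0, 0, 0], "rot": [0, 0, 0], "gripper": 0}, {"offset": [0, 0, 0], "rot": [0, 0, 0], "gripper": 0}, {"offset": [0, 0, 0], "rot": [0, 0, 0], "gripper": 0}], grip_force=45)

```text
time: 28.2
position: [0.4943, -0.2789, 0.0523]
tool_rot: [2.25, 2.192, -0.0]
ft_force: [1.0, 0.3, -0.3]
grip_width: 0.17
```

```bash
python3 g.py .495 -.2785 .053
```

```text
t 28.20 pos [ 0.4943 -0.2789  0.0523] psi 88.51 tilt 0.01 grip 0.170 F [ 1.   0.3 -0.3] j7 0.33
tool offset [ 0.0004  0.0007 -0.0007] rotz 0.01
```

Request:
carry_out(rows=[{"offset": [0, 0, 0], "rot": [0, 0, 0], "gripper": 0}, {"offset": [0, 0, 0], "rot": [0, 0, 0], "gripper": 0}, {"offset": [0, 0, -0.005], "rot": [0, 0, 0], "gripper": 0}, {"offset": [0, 0, -0.01], "rot": [0, 0, 0], "gripper": 0}, {"offset": [0, 0, -0.01], "rot": [0, 0, 0], "gripper": 0}, {"offset": [0, 0, -0.005], "rot": [0, 0, 0], "gripper": 0}, {"offset": [0, 0, 0], "rot": [0, 0, 0], "gripper": 0}])

```text
time: 29.08
position: [0.4946, -0.2792, 0.083]
tool_rot: [2.249, 2.191, 0.0]
ft_force: [0.8, 0.1, -0.7]
grip_width: 0.004
```

```bash
python3 g.py .495 -.2785 .26; python3 m2.py b
```

```text
t 29.07 pos [ 0.4946 -0.2792  0.083 ] psi 88.51 tilt 0.08 grip 0.004 F [ 0.8  0.1 -0.7] j7 0.34
tool offset [ 0.0005  0.0006 -0.177 ] rotz 0.01
```

View pics/wb.png

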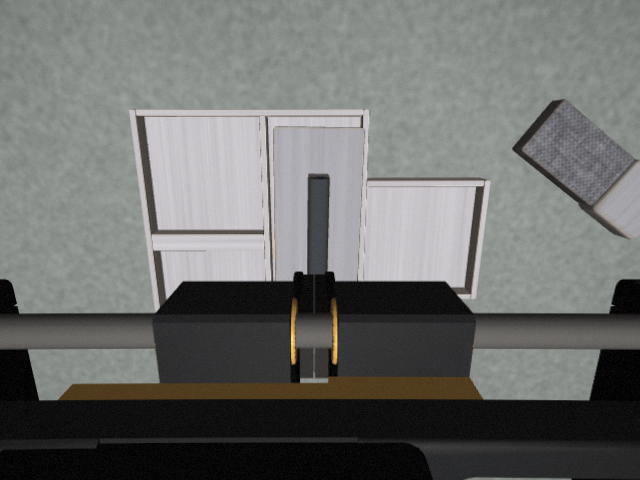

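View pics/sb.png

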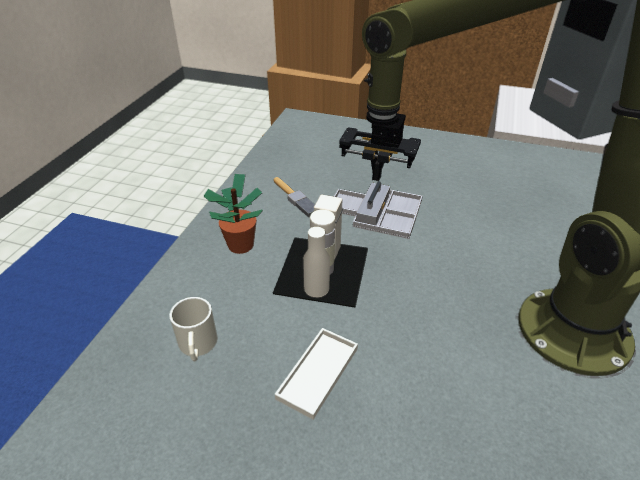

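The fingers are fully shut (0.004), so the handle wasn't held. In the wrist view the bar at (318,180–275) still lies in its place in the lane. The fingers had probably not finished closing when the lift began, so I'll open, go down again and check each stage.

Request:
carry_out(rows=[{"offset": [0, 0, -0.03], "rot": [0, 0, 0], "gripper": 1}, {"offset": [0, 0, -0.03], "rot": [0, 0, 0], "gripper": 1}, {"offset": [0, 0, -0.03], "rot": [0, 0, 0], "gripper": 1}, {"offset": [0, 0, 0], "rot": [0, 0, 0], "gripper": 1}, {"offset": [0, 0, 0], "rot": [0, 0, 0], "gripper": 1}, {"offset": [0, 0, 0], "rot": [0, 0, 0], "gripper": 1}, {"offset": [0, 0, 0], "rot": [0, 0, 0], "gripper": 1}])

```text
time: 30.1
position: [0.4937, -0.2786, 0.1712]
tool_rot: [-2.249, -2.191, 0.001]
ft_force: [0.2, 0.2, -0.6]
grip_width: 0.716
```

```bash
python3 -c "
from h import *
w=cams.get_image('wrist')
crop(w,160,90,480,330,2.5,'wc.png')
g=np.zeros((480,640),np.uint8); g[140:275,290:340]=w['img'][140:275,290:340].max(2)<85
cn=max(cv2.findContours(g,0,1)[0],key=cv2.contourArea)
for z in (.056,.062,.066): print(z,cv2.boundingRect(cn), cv2.minAreaRect(onplane(w,cn[:,0],z)[:,:2].astype(np.float32)))
s=cams.get_image('side')
crop(s,330,170,430,245,8,'sc2.png')
"; python3 g.py .495 -.2785 .05
```

```text
0.056 (310, 163, 16, 112) ((0.4962695240974426, -0.27692678570747375), (0.09370260685682297, 0.01170090027153492), 87.8047866821289)
0.062 (310, 163, 16, 112) ((0.49626031517982483, -0.27547553181648254), (0.09182335436344147, 0.01146625354886055), 87.80484008789062)
0.066 (310, 163, 16, 112) ((0.4962542653083801, -0.274507999420166), (0.09057051688432693, 0.011309782043099403), 87.80487060546875)
t 30.20 pos [ 0.494  -0.2787  0.1717] psi 88.52 tilt 0.06 grip 0.806 F [-0.7 -0.9  0.4] j7 0.37
tool offset [0.0002 0.0011 0.1217] rotz 0.02
```

View pics/wc.png

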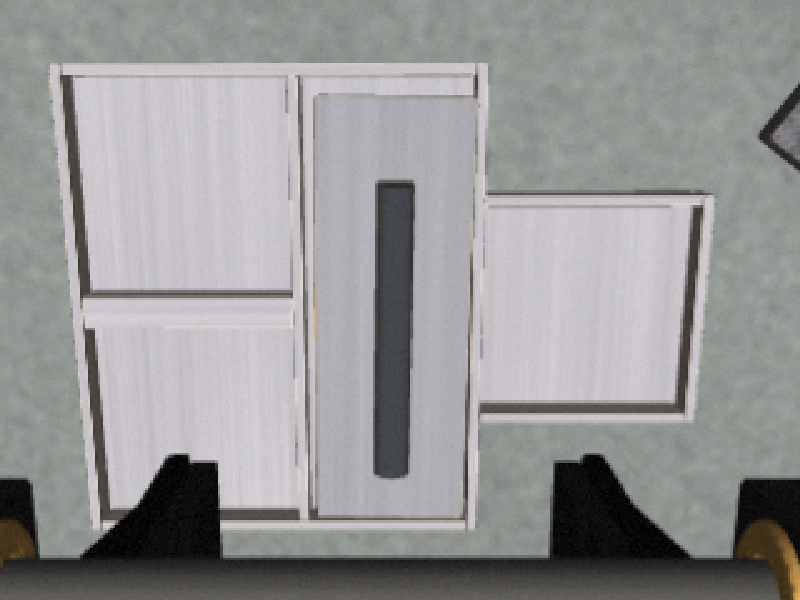

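View pics/sc2.png

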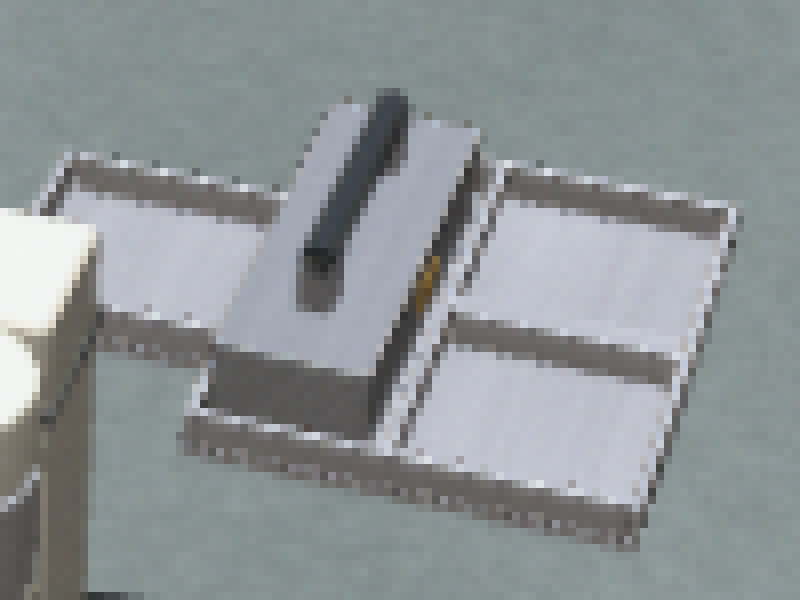

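The bar is intact and flat in the lane, at x of about .4955. The fingers move about 0.1 of the opening per row, so I'll allow more closing time.

Request:
carry_out(rows=[{"offset": [0, 0.001, 0.025], "rot": [0, 0, 0], "gripper": 1}, {"offset": [0, 0, 0.03], "rot": [0, 0, 0], "gripper": 1}, {"offset": [0, 0, 0.03], "rot": [0, 0, 0], "gripper": 1}, {"offset": [0, 0, 0.02], "rot": [0, 0, 0], "gripper": 0.8}, {"offset": [0, 0, 0.01], "rot": [0, 0, 0], "gripper": 0.6}, {"offset": [0, 0, 0.004], "rot": [0, 0, 0], "gripper": 0.5}, {"offset": [0, 0, 0.0], "rot": [0, 0, 0], "gripper": 0.4}, {"offset": [0, 0, 0], "rot": [0, 0, 0], "gripper": 0.4}])

```text
time: 31.2
position: [0.4959, -0.2793, 0.0541]
tool_rot: [2.249, 2.191, 0.0]
ft_force: [0.4, -0.0, -0.2]
grip_width: 0.519
```

```bash
python3 g.py .4955 -.2785 .051
```

```text
t 31.20 pos [ 0.4959 -0.2793  0.0541] psi 88.51 tilt 0.09 grip 0.519 F [ 0.4 -0.  -0.2] j7 0.33
tool offset [ 0.0007 -0.0004  0.0031] rotz 0.01
```

Request:
carry_out(rows=[{"offset": [0, 0, 0.003], "rot": [0, 0, 0], "gripper": 0.3}, {"offset": [0, 0, 0], "rot": [0, 0, 0], "gripper": 0.2}, {"offset": [0, 0, 0], "rot": [0, 0, 0], "gripper": 0}, {"offset": [0, 0, 0], "rot": [0, 0, 0], "gripper": 0}, {"offset": [0, 0, 0], "rot": [0, 0, 0], "gripper": 0}, {"offset": [0, 0, 0], "rot": [0, 0, 0], "gripper": 0}, {"offset": [0, 0, 0], "rot": [0, 0, 0], "gripper": 0}], grip_force=50)

```text
time: 32.08
position: [0.4953, -0.2789, 0.0503]
tool_rot: [2.25, 2.192, -0.0]
ft_force: [0.1, -0.1, 0.7]
grip_width: 0.005
```

Request:
carry_out(rows=[{"offset": [0, 0, 0], "rot": [0, 0, 0], "gripper": 0}, {"offset": [0, 0, 0], "rot": [0, 0, 0], "gripper": 0}, {"offset": [0, 0, 0], "rot": [0, 0, 0], "gripper": 0}])

```text
time: 32.45
position: [0.4953, -0.2789, 0.0502]
tool_rot: [2.25, 2.192, -0.0]
ft_force: [-0.6, -0.1, -0.4]
grip_width: -0.001
```

```bash
python3 -c "
from h import *
w=cams.get_image('wrist'); crop(w,0,0,640,480,1.25,'wd.png')
s=cams.get_image('side'); crop(s,330,100,450,245,4,'sd.png')
t=cams.get_image('top'); crop(t,360,180,560,345,4,'td.png')
print([proj(s,[.4953,-.2789,z]).round(1).tolist() for z in (.042,.056,.061)])
"
```

```text
[[[373.6, 198.0]], [[374.0, 193.7]], [[374.1, 192.2]]]
```

View pics/wd.png

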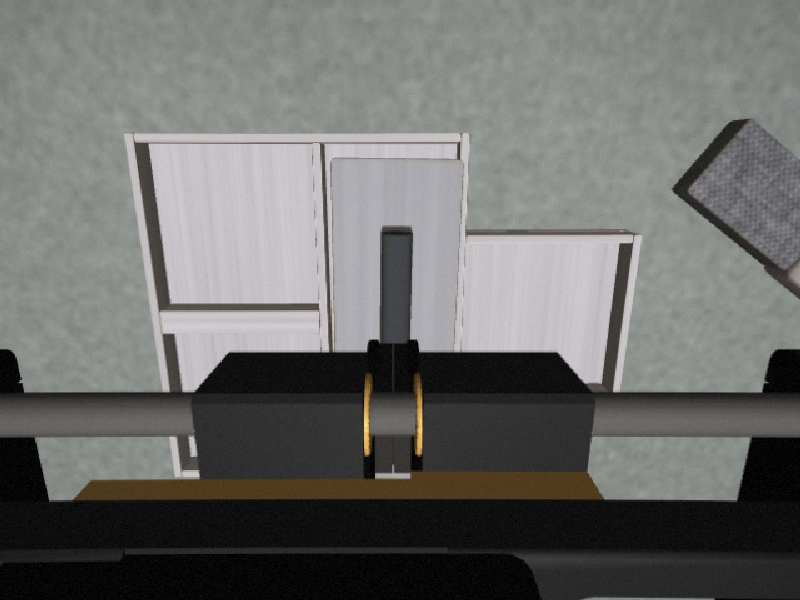

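View pics/sd.png

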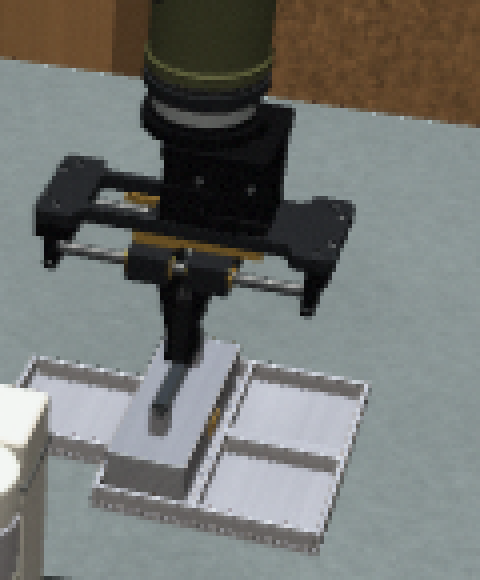

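View pics/td.png

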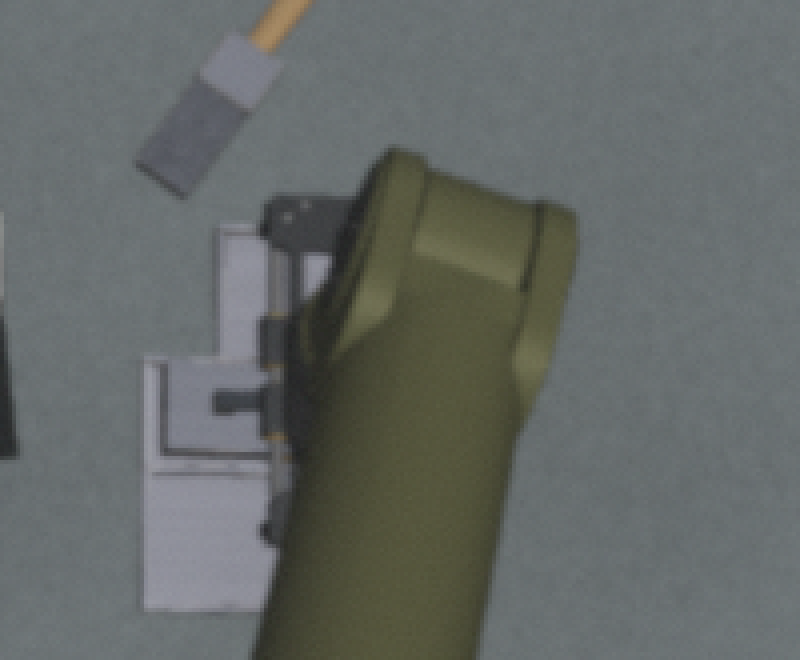

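```bash
python3 -c "
from h import *
w=cams.get_image('wrist'); s=cams.get_image('side'); st=ctrl.get_state(); R=Ro.from_rotvec(st['tool_rot']).as_matrix(); p=np.array(st['position'])
print('cam centre in tool', (R.T@(-w['R'].T@w['t']-p)).round(4))
for dz in(-.03,-.02,-.011,0,.008):
  for dx in (-.0095,.0095):
    X=p+R@np.array([dx,0,dz]); print(dz,dx,'w*1.25',(proj(w,X)[0]*1.25).round(0),'side crop',((proj(s,X)[0]-[330,100])*4).round(0))
"
```

```text
cam centre in tool [ 7.420e-02 -1.000e-04 -1.839e-01]
-0.03 -0.0095 w*1.25 [392. 400.] side crop [182. 337.]
-0.03 0.0095 w*1.25 [392. 351.] side crop [175. 353.]
-0.02 -0.0095 w*1.25 [392. 387.] side crop [181. 350.]
-0.02 0.0095 w*1.25 [392. 341.] side crop [174. 365.]
-0.011 -0.0095 w*1.25 [392. 376.] side crop [180. 361.]
-0.011 0.0095 w*1.25 [392. 332.] side crop [173. 376.]
0 -0.0095 w*1.25 [392. 365.] side crop [179. 374.]
0 0.0095 w*1.25 [392. 323.] side crop [172. 390.]
0.008 -0.0095 w*1.25 [392. 358.] side crop [178. 384.]
0.008 0.0095 w*1.25 [392. 317.] side crop [171. 400.]
```

The pictures disagree with the stated tool geometry. In the wrist view the fingertips show at about (394,342) and in the side crop at about (180,360). By my projection both lie about 20 mm behind the reported TCP, not 8 mm ahead of it. So the fingers shut just above the bar (real tip z about .070, bar top .066). I'll open and lower by what the pictures show, watching the force.

Request:
carry_out(rows=[{"offset": [0, 0, -0.01], "rot": [0, 0, 0], "gripper": 1}, {"offset": [0, 0, 0], "rot": [0, 0, 0], "gripper": 1}, {"offset": [0, 0, 0], "rot": [0, 0, 0], "gripper": 1}, {"offset": [0, 0, 0], "rot": [0, 0, 0], "gripper": 1}, {"offset": [0, 0, 0], "rot": [0, 0, 0], "gripper": 1}, {"offset": [0, 0, 0], "rot": [0, 0, 0], "gripper": 1}, {"offset": [0, 0, 0], "rot": [0, 0, 0], "gripper": 1}, {"offset": [0, 0, 0.01], "rot": [0, 0, 0], "gripper": 1}, {"offset": [0, 0, 0.005], "rot": [0, 0, 0], "gripper": 1}, {"offset": [0, 0, 0], "rot": [0, 0, 0], "gripper": 1}])

```text
time: 33.95
position: [0.4947, -0.2786, 0.0444]
tool_rot: [-2.249, -2.191, 0.001]
ft_force: [-0.7, 0.3, -0.7]
grip_width: 0.984
```

Request:
carry_out(rows=[{"offset": [0, 0, 0.005], "rot": [0, 0, 0], "gripper": 1}, {"offset": [0, 0, 0.005], "rot": [0, 0, 0], "gripper": 1}, {"offset": [0, 0, 0], "rot": [0, 0, 0], "gripper": 1}])

```text
time: 34.33
position: [0.4948, -0.2787, 0.0347]
tool_rot: [-2.249, -2.192, 0.0]
ft_force: [-0.3, 0.3, -0.6]
grip_width: 1.003
```

```bash
python3 g.py .4955 -.2785 .028;python3 -c "
from h import *
s=cams.get_image('side'); crop(s,330,130,450,245,5,'se.png')
w=cams.get_image('wrist'); crop(w,160,90,480,330,2.5,'we.png')
"
```

```text
t 34.33 pos [ 0.4948 -0.2787  0.0347] psi 88.51 tilt 0.06 grip 1.003 F [-0.3  0.3 -0.6] j7 0.32
tool offset [0.0003 0.0007 0.0067] rotz 0.01
```

View pics/se.png

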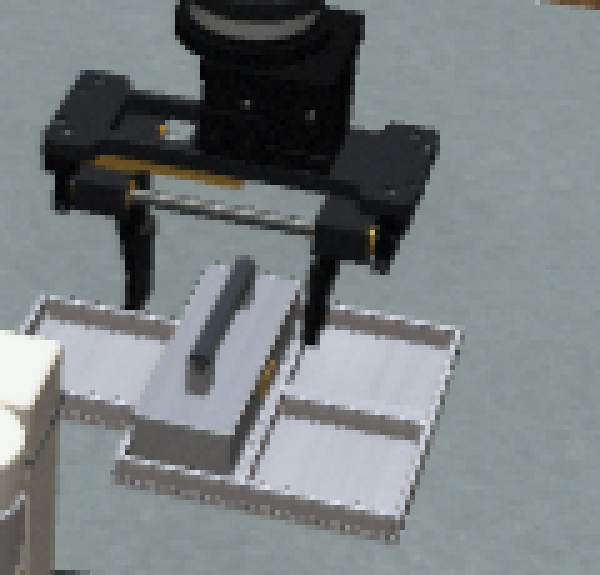

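View pics/we.png

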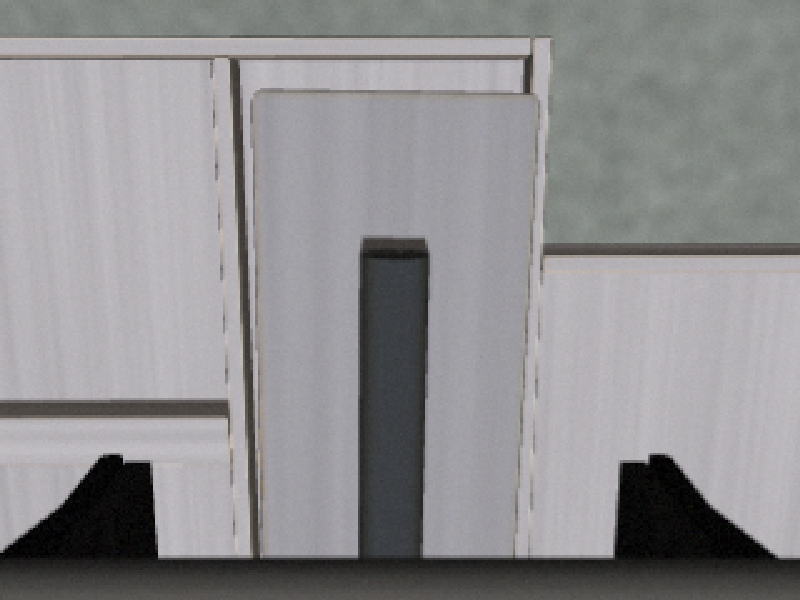

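```bash
python3 -c "
from h import *
s=cams.get_image('side')
for x in(.545,.445):
  for z in (.027,.035,.045,.055,.065): print(x,z,[((proj(s,[x,y,z])[0]-[330,130])*5).round(0).tolist() for y in(-.288,-.269)])
"
```

```text
0.545 0.027 [[131.0, 337.0], [123.0, 356.0]]
0.545 0.035 [[132.0, 325.0], [123.0, 344.0]]
0.545 0.045 [[133.0, 310.0], [124.0, 329.0]]
0.545 0.055 [[134.0, 295.0], [125.0, 314.0]]
0.545 0.065 [[135.0, 280.0], [126.0, 299.0]]
0.445 0.027 [[311.0, 370.0], [304.0, 390.0]]
0.445 0.035 [[312.0, 358.0], [305.0, 378.0]]
0.445 0.045 [[314.0, 343.0], [307.0, 363.0]]
0.445 0.055 [[316.0, 327.0], [309.0, 347.0]]
0.445 0.065 [[318.0, 312.0], [311.0, 332.0]]
```

By the side view the tips are about 20 mm above the TCP (right tip at (313,343) in the crop, so z ≈ .05–.056). Going down another 7 mm keeps them clear of the box top at .040.

Request:
carry_out(rows=[{"offset": [0, 0.001, 0.004], "rot": [0, 0, 0], "gripper": 0.9}, {"offset": [0, 0, 0.0035], "rot": [0, 0, 0], "gripper": 0.7}, {"offset": [0, 0, 0], "rot": [0, 0, 0], "gripper": 0.5}, {"offset": [0, 0, 0], "rot": [0, 0, 0], "gripper": 0.4}, {"offset": [0, 0, 0], "rot": [0, 0, 0], "gripper": 0.3}, {"offset": [0, 0, 0], "rot": [0, 0, 0], "gripper": 0.2}, {"offset": [0, 0, 0], "rot": [0, 0, 0], "gripper": 0}, {"offset": [0, 0, 0], "rot": [0, 0, 0], "gripper": 0}, {"offset": [0, 0, 0], "rot": [0, 0, 0], "gripper": 0}, {"offset": [0, 0, 0], "rot": [0, 0, 0], "gripper": 0}])

```text
time: 35.72
position: [0.4961, -0.2789, 0.0278]
tool_rot: [-2.25, -2.192, 0.0]
ft_force: [-1.0, -0.4, 0.6]
grip_width: 0.118
```

Request:
carry_out(rows=[{"offset": [0, 0, 0], "rot": [0, 0, 0], "gripper": 0}, {"offset": [0, 0, 0], "rot": [0, 0, 0], "gripper": 0}, {"offset": [0, 0, 0], "rot": [0, 0, 0], "gripper": 0}])

```text
time: 36.1
position: [0.4961, -0.2789, 0.0278]
tool_rot: [-2.25, -2.192, 0.0]
ft_force: [-0.6, 0.2, 1.0]
grip_width: 0.12
```

Now it's held, with a steady width of 0.12. Lifting a little to test.

Request:
carry_out(rows=[{"offset": [0, 0, -0.005], "rot": [0, 0, 0], "gripper": 0}, {"offset": [0, 0, -0.01], "rot": [0, 0, 0], "gripper": 0}, {"offset": [0, 0, -0.015], "rot": [0, 0, 0], "gripper": 0}, {"offset": [0, 0, -0.01], "rot": [0, 0, 0], "gripper": 0}, {"offset": [0, 0, 0], "rot": [0, 0, 0], "gripper": 0}])

```text
time: 36.72
position: [0.4972, -0.2794, 0.0693]
tool_rot: [2.248, 2.19, 0.001]
ft_force: [0.4, -0.5, -4.8]
grip_width: 0.116
```

```bash
python3 g.py .495 -.2785 .26;python3 -c "
from h import *
s=cams.get_image('side'); crop(s,330,100,450,245,4,'sf.png')"
```

```text
t 36.73 pos [ 0.4972 -0.2794  0.0693] psi 88.52 tilt 0.16 grip 0.116 F [ 0.4 -0.5 -4.8] j7 0.33
tool offset [ 0.0006 -0.0018 -0.1907] rotz 0.02
```

View pics/sf.png

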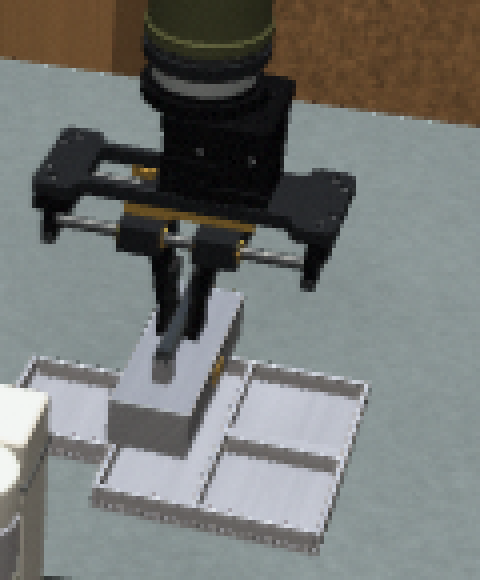

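The box is off the rack floor, level, with the fingers astride the bar. Raising and carrying over the containers.

Request:
carry_out(rows=[{"offset": [0, 0, -0.02], "rot": [0, 0, 0], "gripper": 0}, {"offset": [0, 0, -0.03], "rot": [0, 0, 0], "gripper": 0}, {"offset": [0, -0.001, -0.035], "rot": [0, 0, 0], "gripper": 0}, {"offset": [0, -0.001, -0.035], "rot": [0, 0, 0], "gripper": 0}, {"offset": [0, 0, -0.03], "rot": [0, 0, 0], "gripper": 0}, {"offset": [0, 0, -0.02], "rot": [0, 0, 0], "gripper": 0}, {"offset": [0, 0, -0.01], "rot": [0, 0, 0], "gripper": 0}, {"offset": [0, 0, 0], "rot": [0, 0, 0], "gripper": 0}])

```text
time: 37.78
position: [0.4943, -0.2789, 0.2476]
tool_rot: [2.25, 2.192, -0.0]
ft_force: [-0.7, -0.5, -5.7]
grip_width: 0.12
```

```bash
python3 g.py .4785 .2647 .25 78
```

```text
t 37.77 pos [ 0.4943 -0.2789  0.2476] psi 88.52 tilt 0.01 grip 0.120 F [-0.7 -0.5 -5.7] j7 0.39
tool offset [ 0.543  -0.0299 -0.0025] rotz 10.52
```

Request:
carry_out(rows=[{"offset": [0.02, -0.005, 0], "rot": [0, 0, 0], "gripper": 0}, {"offset": [0.035, -0.005, 0], "rot": [0, 0, 0], "gripper": 0}, {"offset": [0.045, -0.005, 0], "rot": [0, 0, 0], "gripper": 0}, {"offset": [0.045, -0.005, 0], "rot": [0, 0, 0], "gripper": 0}, {"offset": [0.045, -0.005, 0], "rot": [0, 0, 0], "gripper": 0}, {"offset": [0.045, -0.005, 0], "rot": [0, 0, 0], "gripper": 0}, {"offset": [0.045, 0, 0], "rot": [0, 0, 0], "gripper": 0}, {"offset": [0.045, 0, 0], "rot": [0, 0, 0], "gripper": 0}, {"offset": [0.045, 0, 0], "rot": [0, 0, 0], "gripper": 0}, {"offset": [0.045, 0, 0], "rot": [0, 0, 0], "gripper": 0}])

```text
time: 39.02
position: [0.4733, 0.1389, 0.2467]
tool_rot: [-2.249, -2.193, 0.003]
ft_force: [0.4, -1.5, -5.4]
grip_width: 0.12
```

Request:
carry_out(rows=[{"offset": [0.045, 0, 0], "rot": [0, 0, 0], "gripper": 0}, {"offset": [0.04, 0, 0], "rot": [0, 0, 0], "gripper": 0}, {"offset": [0.028, 0, 0], "rot": [0, 0, 0], "gripper": 0}, {"offset": [0.015, 0, 0], "rot": [0, 0, 0], "gripper": 0}, {"offset": [0, 0, 0], "rot": [0, 0, 2.5], "gripper": 0}, {"offset": [0, 0, 0], "rot": [0, 0, 3], "gripper": 0}, {"offset": [0, 0, 0], "rot": [0, 0, 3], "gripper": 0}, {"offset": [0, 0, 0], "rot": [0, 0, 2], "gripper": 0}, {"offset": [0, 0, 0], "rot": [0, 0, 0], "gripper": 0}, {"offset": [0, 0, 0], "rot": [0, 0, 0], "gripper": 0}])

```text
time: 40.28
position: [0.478, 0.2647, 0.2475]
tool_rot: [2.44, 1.978, -0.001]
ft_force: [-1.3, -0.8, -5.3]
grip_width: 0.118
```

```bash
python3 g.py .4785 .2647 .0288 78; python3 m2.py g
```

```text
t 40.27 pos [0.478  0.2647 0.2475] psi 78.05 tilt 0.03 grip 0.118 F [-1.3 -0.8 -5.3] j7 -0.87
tool offset [2.000e-04 5.000e-04 2.187e-01] rotz 0.05
```

View pics/wg.png

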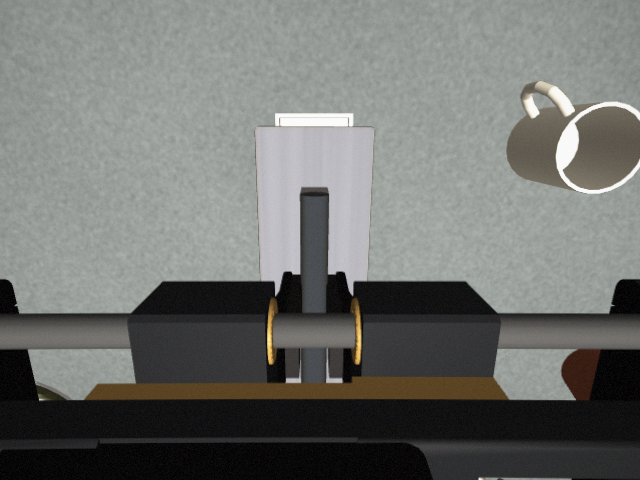

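View pics/sg.png

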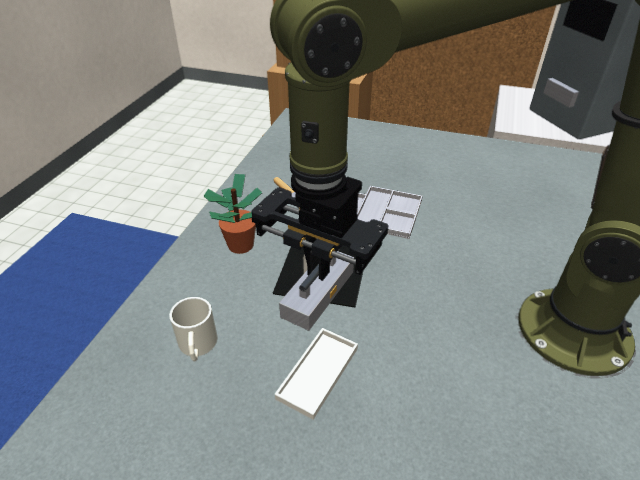

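The box is in line with the cradle, columns 255–375 over 275–353 in the wrist view, both centred near 314. The mug is clear. Lowering.

Request:
carry_out(rows=[{"offset": [0, 0.0005, 0.02], "rot": [0, 0, 0], "gripper": 0}, {"offset": [0, 0, 0.03], "rot": [0, 0, 0], "gripper": 0}, {"offset": [0, 0, 0.035], "rot": [0, 0, 0], "gripper": 0}, {"offset": [0, 0, 0.035], "rot": [0, 0, 0], "gripper": 0}, {"offset": [0, 0, 0.03], "rot": [0, 0, 0], "gripper": 0}, {"offset": [0, 0, 0.02], "rot": [0, 0, 0], "gripper": 0}, {"offset": [0, 0, 0.015], "rot": [0, 0, 0], "gripper": 0}, {"offset": [0, 0, 0.01], "rot": [0, 0, 0], "gripper": 0}, {"offset": [0, 0, 0], "rot": [0, 0, 0], "gripper": 0}, {"offset": [0, 0, 0], "rot": [0, 0, 0], "gripper": 0}])

```text
time: 41.68
position: [0.4795, 0.2651, 0.0535]
tool_rot: [2.441, 1.977, 0.002]
ft_force: [-0.2, -0.3, -4.4]
grip_width: 0.121
```

```bash
python3 g.py .4785 .2647 .0288 78; python3 m2.py h
```

```text
t 41.67 pos [0.4795 0.2651 0.0535] psi 78.02 tilt 0.09 grip 0.121 F [-0.2 -0.3 -4.4] j7 -1.01
tool offset [-0.0006 -0.0009  0.0247] rotz 0.02
```

View pics/sh.png

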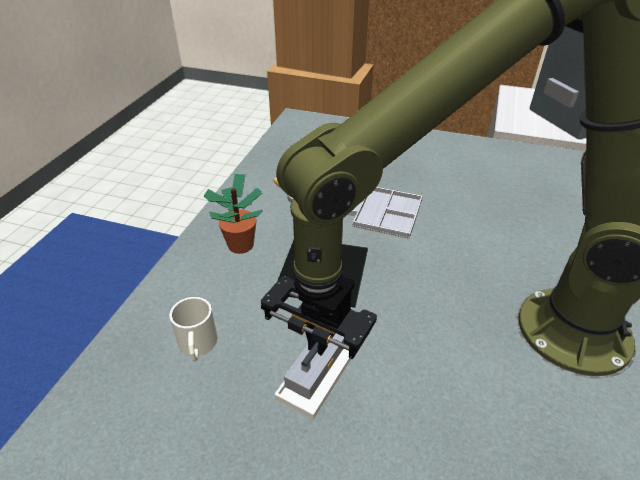

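View pics/wh.png

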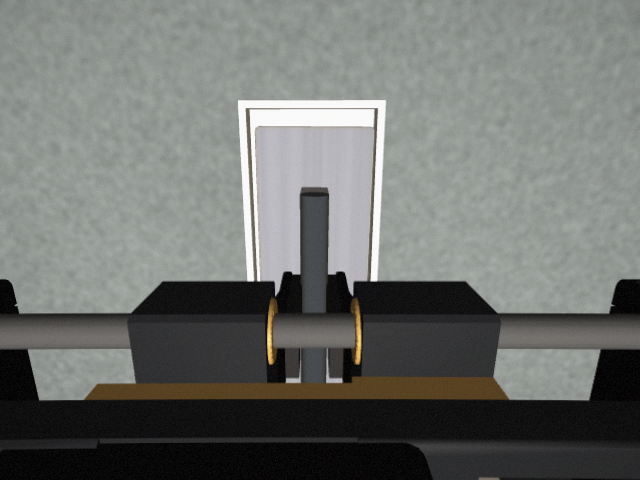

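Request:
carry_out(rows=[{"offset": [0, -0.001, 0.008], "rot": [0, 0, 0], "gripper": 0}, {"offset": [0, 0, 0.008], "rot": [0, 0, 0], "gripper": 0}, {"offset": [0, 0, 0.005], "rot": [0, 0, 0], "gripper": 0}, {"offset": [0, 0, 0.0025], "rot": [0, 0, 0], "gripper": 0}, {"offset": [0, 0, 0], "rot": [0, 0, 0], "gripper": 0}, {"offset": [0, 0, 0], "rot": [0, 0, 0], "gripper": 0}])

```text
time: 42.58
position: [0.478, 0.265, 0.0294]
tool_rot: [2.441, 1.977, 0.001]
ft_force: [-0.4, 0.7, -4.5]
grip_width: 0.124
```

```bash
python3 g.py .4785 .2647 .0278 78
```

```text
t 42.58 pos [0.478  0.265  0.0294] psi 78.01 tilt 0.02 grip 0.124 F [-0.4  0.7 -4.5] j7 -1.03
tool offset [-0.0002  0.0005  0.0016] rotz 0.01
```

Request:
carry_out(rows=[{"offset": [0, 0, 0.0015], "rot": [0, 0, 0], "gripper": 0}, {"offset": [0, 0, 0], "rot": [0, 0, 0], "gripper": 0}, {"offset": [0, 0, 0], "rot": [0, 0, 0], "gripper": 0}])

```text
time: 42.95
position: [0.478, 0.2648, 0.0278]
tool_rot: [2.441, 1.977, 0.0]
ft_force: [0.9, -0.6, -4.6]
grip_width: 0.124
```

Request:
carry_out(rows=[{"offset": [0, 0, 0.001], "rot": [0, 0, 0], "gripper": 0}, {"offset": [0, 0, 0], "rot": [0, 0, 0], "gripper": 0}, {"offset": [0, 0, 0], "rot": [0, 0, 0], "gripper": 0}])

```text
time: 43.32
position: [0.478, 0.2648, 0.0277]
tool_rot: [2.441, 1.977, -0.0]
ft_force: [-4.2, -1.8, 5.5]
grip_width: 0.122
```

Seated: the force has turned upward. Releasing and rising.

Request:
carry_out(rows=[{"offset": [0, 0, 0], "rot": [0, 0, 0], "gripper": 0.2}, {"offset": [0, 0, 0], "rot": [0, 0, 0], "gripper": 0.4}, {"offset": [0, 0, 0], "rot": [0, 0, 0], "gripper": 0.6}, {"offset": [0, 0, 0], "rot": [0, 0, 0], "gripper": 0.6}, {"offset": [0, 0, -0.01], "rot": [0, 0, 0], "gripper": 0.6}, {"offset": [0, 0, -0.03], "rot": [0, 0, 0], "gripper": 0.8}, {"offset": [0, 0, -0.045], "rot": [0, 0, 0], "gripper": 1}, {"offset": [0, 0, -0.045], "rot": [0, 0, 0], "gripper": 1}, {"offset": [0, 0, -0.045], "rot": [0, 0, 0], "gripper": 1}, {"offset": [0, 0, -0.03], "rot": [0, 0, 0], "gripper": 1}], grip_force=25)

```text
time: 44.58
position: [0.4783, 0.2656, 0.2348]
tool_rot: [2.44, 1.977, 0.005]
ft_force: [0.5, -0.5, 0.1]
grip_width: 0.987
```

Request:
carry_out(rows=[{"offset": [0, 0, -0.01], "rot": [0, 0, 0], "gripper": 1}, {"offset": [0, 0, 0], "rot": [0, 0, -3], "gripper": 1}, {"offset": [0, 0, 0], "rot": [0, 0, -4], "gripper": 1}, {"offset": [0, 0, 0], "rot": [0, 0, -3.5], "gripper": 1}, {"offset": [0, 0, 0], "rot": [0, 0, 0], "gripper": 1}, {"offset": [0, 0, 0], "rot": [0, 0, 0], "gripper": 1}])

```text
time: 45.32
position: [0.4776, 0.2647, 0.2412]
tool_rot: [-2.251, -2.191, 0.001]
ft_force: [-0.4, -0.7, 0.8]
grip_width: 1.001
```

```bash
python3 g.py .5621 -.0736 .24; python3 m2.py i; python3 -c "
from h import *
d=cams.get_image('side'); crop(d,250,300,390,430,5,'si2.png')
w=cams.get_image('wrist')
g=np.zeros((480,640),np.uint8); g[100:270,290:345]=w['img'][100:270,290:345].max(2)<85
cn=max(cv2.findContours(g,0,1)[0],key=cv2.contourArea)
print(cv2.boundingRect(cn), cv2.minAreaRect(onplane(w,cn[:,0],.062)[:,:2].astype(np.float32)))"
```

```text
t 45.33 pos [0.4776 0.2647 0.2412] psi 88.46 tilt 0.06 grip 1.001 F [-0.4 -0.7  0.8] j7 -0.70
tool offset [-0.3359  0.0936  0.0012] rotz -0.04
(300, 157, 30, 96) ((0.4780850410461426, 0.2656206488609314), (0.0969163179397583, 0.011649470776319504), 77.66432189941406)
```

View pics/wi.png

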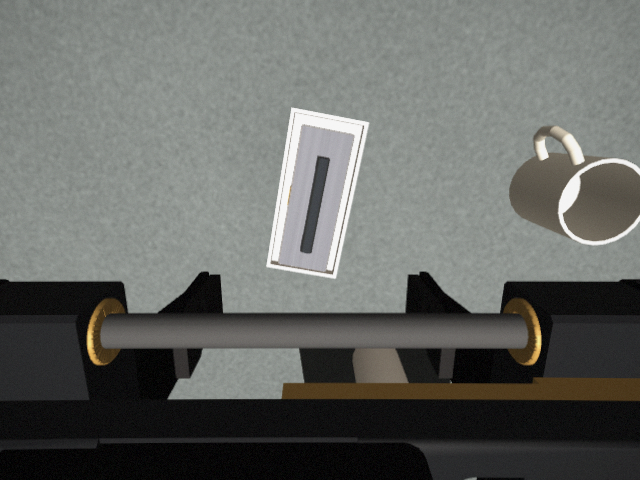

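View pics/si2.png

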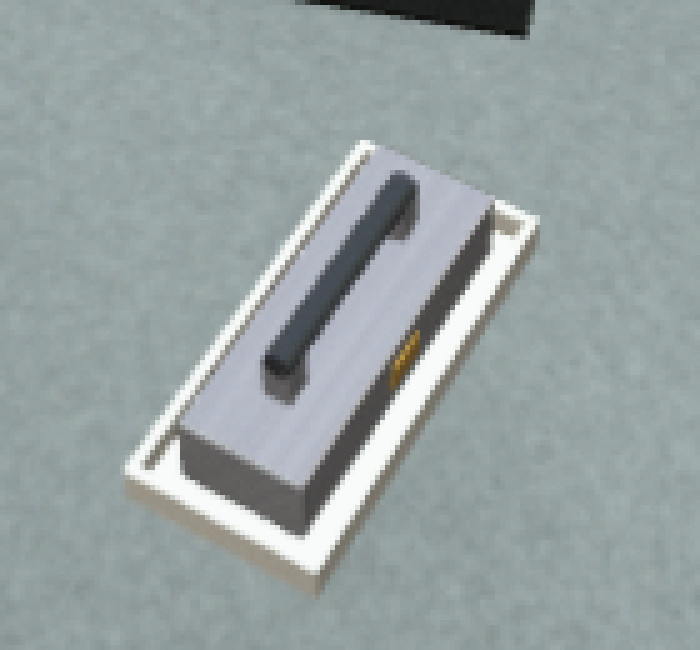

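View pics/si.png

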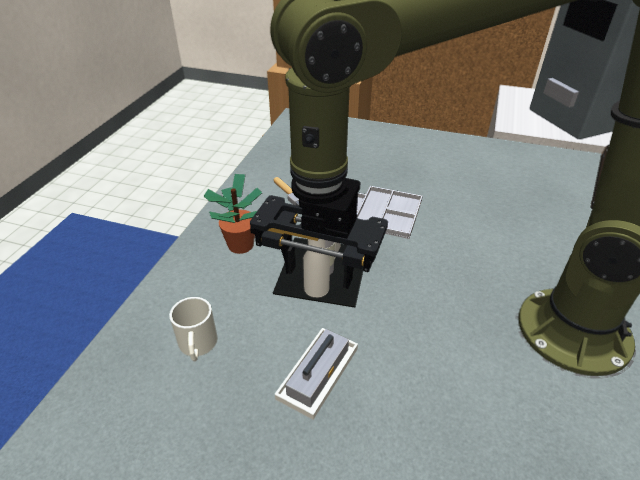

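The box sits flat inside the cradle: bar centre at (.478,.2656), angle 77.7°. The containers are still standing. Now back for the tub.

Request:
carry_out(rows=[{"offset": [-0.025, 0.006, 0], "rot": [0, 0, 0], "gripper": 1}, {"offset": [-0.04, 0.011, 0], "rot": [0, 0, 0], "gripper": 1}, {"offset": [-0.05, 0.014, 0], "rot": [0, 0, 0], "gripper": 1}, {"offset": [-0.055, 0.016, 0], "rot": [0, 0, 0], "gripper": 1}, {"offset": [-0.055, 0.016, 0], "rot": [0, 0, 0], "gripper": 1}, {"offset": [-0.05, 0.014, 0], "rot": [0, 0, 0], "gripper": 1}, {"offset": [-0.04, 0.011, 0], "rot": [0, 0, 0], "gripper": 1}, {"offset": [-0.021, 0.0055, 0], "rot": [0, 0, 0], "gripper": 1}, {"offset": [0, 0, 0], "rot": [0, 0, 0], "gripper": 1}, {"offset": [0, 0, 0], "rot": [0, 0, 0], "gripper": 1}])

```text
time: 46.82
position: [0.5625, -0.0707, 0.2419]
tool_rot: [-2.246, -2.196, -0.001]
ft_force: [0.5, 1.4, 0.8]
grip_width: 1.002
```

```bash
python3 g.py .5621 -.0736 .126; python3 m2.py j; python3 -c "
from h import *
w=cams.get_image('side'); crop(w,270,180,380,310,5,'sj2.png')"
```

```text
t 46.83 pos [ 0.5625 -0.0707  0.2419] psi 88.70 tilt 0.06 grip 1.002 F [0.5 1.4 0.8] j7 -0.04
tool offset [-0.003  -0.0003  0.1159] rotz 0.2
```

View pics/wj.png

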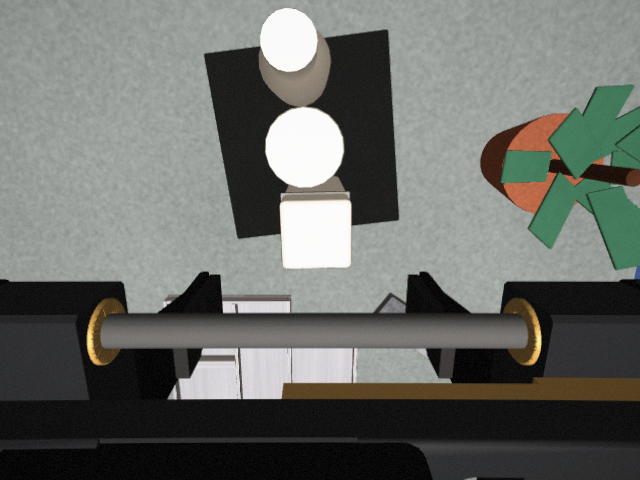

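The tub at (316,233) is centred between the jaws. Going down.

Request:
carry_out(rows=[{"offset": [-0.001, 0, 0.02], "rot": [0, 0, 0], "gripper": 1}, {"offset": [0, 0, 0.03], "rot": [0, 0, 0], "gripper": 1}, {"offset": [0, 0, 0.03], "rot": [0, 0, 0], "gripper": 1}, {"offset": [0, 0, 0.02], "rot": [0, 0, 0], "gripper": 1}, {"offset": [0, 0, 0.012], "rot": [0, 0, 0], "gripper": 1}, {"offset": [0, 0, 0.003], "rot": [0, 0, 0], "gripper": 1}, {"offset": [0, 0, 0], "rot": [0, 0, 0], "gripper": 1}, {"offset": [0, 0, 0], "rot": [0, 0, 0], "gripper": 1}])

```text
time: 48.02
position: [0.5632, -0.0745, 0.1276]
tool_rot: [2.249, 2.191, 0.001]
ft_force: [0.1, -0.9, -0.2]
grip_width: 0.998
```

```bash
python3 g.py .5621 -.0736 .126
```

```text
t 48.02 pos [ 0.5632 -0.0745  0.1276] psi 88.51 tilt 0.09 grip 0.998 F [ 0.1 -0.9 -0.2] j7 -0.09
tool offset [ 0.0009 -0.0012  0.0016] rotz 0.01
```

Request:
carry_out(rows=[{"offset": [0.001, -0.0005, 0.0015], "rot": [0, 0, 0], "gripper": 0.8}, {"offset": [0, 0, 0], "rot": [0, 0, 0], "gripper": 0.7}, {"offset": [0, 0, 0], "rot": [0, 0, 0], "gripper": 0.5}, {"offset": [0, 0, 0], "rot": [0, 0, 0], "gripper": 0.4}, {"offset": [0, 0, 0], "rot": [0, 0, 0], "gripper": 0.4}, {"offset": [0, 0, 0], "rot": [0, 0, 0], "gripper": 0.4}, {"offset": [0, 0, 0], "rot": [0, 0, 0], "gripper": 0.4}])

```text
time: 48.9
position: [0.5623, -0.0735, 0.1253]
tool_rot: [2.25, 2.192, 0.0]
ft_force: [0.4, -0.1, 0.3]
grip_width: 0.62
```

Request:
carry_out(rows=[{"offset": [0, 0, -0.01], "rot": [0, 0, 0], "gripper": 0.4}, {"offset": [0, 0, -0.02], "rot": [0, 0, 0], "gripper": 0.4}, {"offset": [0, 0, -0.03], "rot": [0, 0, 0], "gripper": 0.4}, {"offset": [0, 0, -0.03], "rot": [0, 0, 0], "gripper": 0.4}, {"offset": [0, 0, -0.02], "rot": [0, 0, 0], "gripper": 0.4}, {"offset": [0, 0, -0.01], "rot": [0, 0, 0], "gripper": 0.4}, {"offset": [0, 0, 0], "rot": [0, 0, 0], "gripper": 0.4}])

```text
time: 49.78
position: [0.5624, -0.0734, 0.2461]
tool_rot: [2.249, 2.192, 0.001]
ft_force: [0.1, 0.6, -3.4]
grip_width: 0.618
```

```bash
python3 g.py .4178 -.323 .2
```

```text
t 49.77 pos [ 0.5624 -0.0734  0.2461] psi 88.52 tilt 0.07 grip 0.618 F [ 0.1  0.6 -3.4] j7 -0.04
tool offset [-0.2532 -0.1381  0.046 ] rotz 0.02
```

Request:
carry_out(rows=[{"offset": [-0.015, -0.008, 0], "rot": [0, 0, 0], "gripper": 0.4}, {"offset": [-0.035, -0.019, 0], "rot": [0, 0, 0], "gripper": 0.4}, {"offset": [-0.045, -0.0245, 0], "rot": [0, 0, 0], "gripper": 0.4}, {"offset": [-0.045, -0.0245, 0.01], "rot": [0, 0, 0], "gripper": 0.4}, {"offset": [-0.045, -0.0245, 0.015], "rot": [0, 0, 0], "gripper": 0.4}, {"offset": [-0.04, -0.022, 0.012], "rot": [0, 0, 0], "gripper": 0.4}, {"offset": [-0.02, -0.011, 0.008], "rot": [0, 0, 0], "gripper": 0.4}, {"offset": [-0.008, -0.0045, 0], "rot": [0, 0, 0], "gripper": 0.4}, {"offset": [0, 0, 0], "rot": [0, 0, 0], "gripper": 0.4}, {"offset": [0, 0, 0], "rot": [0, 0, 0], "gripper": 0.4}])

```text
time: 51.02
position: [0.4186, -0.3215, 0.2007]
tool_rot: [2.247, 2.195, 0.001]
ft_force: [-0.2, 0.7, -3.0]
grip_width: 0.618
```

```bash
python3 g.py .4178 -.323 .124
```

```text
t 51.02 pos [ 0.4186 -0.3215  0.2007] psi 88.64 tilt 0.05 grip 0.618 F [-0.2  0.7 -3. ] j7 0.55
tool offset [-0.0015 -0.0008  0.0767] rotz 0.14
```

Request:
carry_out(rows=[{"offset": [0, -0.0005, 0.02], "rot": [0, 0, 0], "gripper": 0.4}, {"offset": [0, 0, 0.025], "rot": [0, 0, 0], "gripper": 0.4}, {"offset": [0, 0, 0.018], "rot": [0, 0, 0], "gripper": 0.4}, {"offset": [0, 0, 0.008], "rot": [0, 0, 0], "gripper": 0.4}, {"offset": [0, 0, 0.004], "rot": [0, 0, 0], "gripper": 0.4}, {"offset": [0, 0, 0], "rot": [0, 0, 0], "gripper": 0.4}, {"offset": [0, 0, 0], "rot": [0, 0, 0], "gripper": 0.4}])

```text
time: 51.9
position: [0.4175, -0.3232, 0.126]
tool_rot: [2.249, 2.191, 0.0]
ft_force: [0.9, -0.2, -3.1]
grip_width: 0.618
```

```bash
python3 g.py .4178 -.323 .1235
```

```text
t 51.90 pos [ 0.4175 -0.3232  0.126 ] psi 88.51 tilt 0.08 grip 0.618 F [ 0.9 -0.2 -3.1] j7 0.52
tool offset [0.0002 0.0002 0.0025] rotz 0.01
```

Request:
carry_out(rows=[{"offset": [0, 0, 0.0015], "rot": [0, 0, 0], "gripper": 0.4}, {"offset": [0, 0, 0.001], "rot": [0, 0, 0], "gripper": 0.4}, {"offset": [0, 0, 0], "rot": [0, 0, 0], "gripper": 0.4}, {"offset": [0, 0, 0], "rot": [0, 0, 0], "gripper": 0.4}])

```text
time: 52.4
position: [0.4173, -0.323, 0.1233]
tool_rot: [2.249, 2.192, -0.0]
ft_force: [0.8, -0.4, 1.5]
grip_width: 0.616
```

The tub is down. Releasing.

Request:
carry_out(rows=[{"offset": [0, 0, 0], "rot": [0, 0, 0], "gripper": 0.7}, {"offset": [0, 0, 0], "rot": [0, 0, 0], "gripper": 0.85}, {"offset": [0, 0, 0], "rot": [0, 0, 0], "gripper": 1}, {"offset": [0, 0, 0], "rot": [0, 0, 0], "gripper": 1}, {"offset": [0, 0, -0.02], "rot": [0, 0, 0], "gripper": 1}, {"offset": [0, 0, -0.04], "rot": [0, 0, 0], "gripper": 1}, {"offset": [0, 0, -0.04], "rot": [0, 0, 0], "gripper": 1}, {"offset": [0, 0, -0.02], "rot": [0, 0, 0], "gripper": 1}, {"offset": [0, 0, 0], "rot": [0, 0, 0], "gripper": 1}])

```text
time: 53.52
position: [0.418, -0.3234, 0.2444]
tool_rot: [2.248, 2.19, 0.0]
ft_force: [1.3, -0.3, -0.9]
grip_width: 1.002
```

```bash
python3 g.py .5559 -.0088 .24
```

```text
t 53.52 pos [ 0.418  -0.3234  0.2444] psi 88.51 tilt 0.21 grip 1.002 F [ 1.3 -0.3 -0.9] j7 0.56
tool offset [0.3181 0.1297 0.0039] rotz 0.01
```

Request:
carry_out(rows=[{"offset": [0.03, 0.012, 0], "rot": [0, 0, 0], "gripper": 1}, {"offset": [0.05, 0.021, 0], "rot": [0, 0, 0], "gripper": 1}, {"offset": [0.055, 0.022, 0], "rot": [0, 0, 0], "gripper": 1}, {"offset": [0.055, 0.022, 0], "rot": [0, 0, 0], "gripper": 1}, {"offset": [0.055, 0.022, 0], "rot": [0, 0, 0], "gripper": 1}, {"offset": [0.045, 0.019, 0], "rot": [0, 0, 0], "gripper": 1}, {"offset": [0.022, 0.01, 0.004], "rot": [0, 0, 0], "gripper": 1}, {"offset": [0.006, 0.0015, 0], "rot": [0, 0, 0], "gripper": 1}, {"offset": [0, 0, 0], "rot": [0, 0, 0], "gripper": 1}, {"offset": [0, 0, 0], "rot": [0, 0, 0], "gripper": 1}])

```text
time: 54.78
position: [0.5544, -0.0102, 0.2385]
tool_rot: [2.253, 2.189, -0.002]
ft_force: [-0.3, -0.6, 0.4]
grip_width: 0.999
```

```bash
python3 g.py .5559 -.0088 .1278
```

```text
t 54.77 pos [ 0.5544 -0.0102  0.2385] psi 88.37 tilt 0.06 grip 0.999 F [-0.3 -0.6  0.4] j7 -0.16
tool offset [0.0015 0.0015 0.1107] rotz -0.13
```

Request:
carry_out(rows=[{"offset": [0, 0.001, 0.02], "rot": [0, 0, 0], "gripper": 1}, {"offset": [0, 0, 0.03], "rot": [0, 0, 0], "gripper": 1}, {"offset": [0, 0, 0.03], "rot": [0, 0, 0], "gripper": 1}, {"offset": [0, 0, 0.02], "rot": [0, 0, 0], "gripper": 1}, {"offset": [0, 0, 0.01], "rot": [0, 0, 0], "gripper": 1}, {"offset": [0, 0, 0], "rot": [0, 0, 0], "gripper": 1}, {"offset": [0, 0, 0], "rot": [0, 0, 0], "gripper": 1}])

```text
time: 55.65
position: [0.5566, -0.0082, 0.1297]
tool_rot: [2.249, 2.191, 0.002]
ft_force: [0.0, -0.3, -0.5]
grip_width: 0.996
```

```bash
python3 g.py .5559 -.0088 .1278
```

```text
t 55.65 pos [ 0.5566 -0.0082  0.1297] psi 88.51 tilt 0.10 grip 0.996 F [ 0.  -0.3 -0.5] j7 -0.21
tool offset [-0.0006 -0.0007  0.0019] rotz 0.01
```

Request:
carry_out(rows=[{"offset": [-0.0005, -0.0005, 0.002], "rot": [0, 0, 0], "gripper": 0.8}, {"offset": [0, 0, 0], "rot": [0, 0, 0], "gripper": 0.7}, {"offset": [0, 0, 0], "rot": [0, 0, 0], "gripper": 0.5}, {"offset": [0, 0, 0], "rot": [0, 0, 0], "gripper": 0.4}, {"offset": [0, 0, 0], "rot": [0, 0, 0], "gripper": 0.4}, {"offset": [0, 0, 0], "rot": [0, 0, 0], "gripper": 0.4}, {"offset": [0, 0, 0], "rot": [0, 0, 0], "gripper": 0.4}])

```text
time: 56.52
position: [0.5556, -0.0088, 0.1269]
tool_rot: [2.25, 2.192, 0.001]
ft_force: [1.5, 0.8, -0.3]
grip_width: 0.636
```

Request:
carry_out(rows=[{"offset": [0, 0, -0.01], "rot": [0, 0, 0], "gripper": 0.4}, {"offset": [0, 0, -0.02], "rot": [0, 0, 0], "gripper": 0.4}, {"offset": [0, 0, -0.03], "rot": [0, 0, 0], "gripper": 0.4}, {"offset": [0, 0, -0.03], "rot": [0, 0, 0], "gripper": 0.4}, {"offset": [0, 0, -0.02], "rot": [0, 0, 0], "gripper": 0.4}, {"offset": [0, 0, -0.01], "rot": [0, 0, 0], "gripper": 0.4}, {"offset": [0, 0, 0], "rot": [0, 0, 0], "gripper": 0.4}])

```text
time: 57.4
position: [0.5555, -0.0087, 0.2475]
tool_rot: [2.249, 2.192, 0.001]
ft_force: [0.4, -0.3, -3.2]
grip_width: 0.634
```

```bash
python3 g.py .4206 -.234 .2
```

```text
t 57.40 pos [ 0.5555 -0.0087  0.2475] psi 88.51 tilt 0.07 grip 0.634 F [ 0.4 -0.3 -3.2] j7 -0.16
tool offset [-0.2287 -0.1291  0.0474] rotz 0.01
```

Request:
carry_out(rows=[{"offset": [-0.015, -0.008, 0], "rot": [0, 0, 0], "gripper": 0.4}, {"offset": [-0.03, -0.018, 0], "rot": [0, 0, 0], "gripper": 0.4}, {"offset": [-0.04, -0.023, 0], "rot": [0, 0, 0], "gripper": 0.4}, {"offset": [-0.04, -0.023, 0.01], "rot": [0, 0, 0], "gripper": 0.4}, {"offset": [-0.04, -0.023, 0.015], "rot": [0, 0, 0], "gripper": 0.4}, {"offset": [-0.035, -0.019, 0.015], "rot": [0, 0, 0], "gripper": 0.4}, {"offset": [-0.02, -0.011, 0.007], "rot": [0, 0, 0], "gripper": 0.4}, {"offset": [-0.0085, -0.004, 0], "rot": [0, 0, 0], "gripper": 0.4}, {"offset": [0, 0, 0], "rot": [0, 0, 0], "gripper": 0.4}, {"offset": [0, 0, 0], "rot": [0, 0, 0], "gripper": 0.4}])

```text
time: 58.65
position: [0.4214, -0.2326, 0.2001]
tool_rot: [2.247, 2.195, 0.001]
ft_force: [-0.4, 0.6, -3.1]
grip_width: 0.637
```

```bash
python3 g.py .4206 -.234 .125
```

```text
t 58.65 pos [ 0.4214 -0.2326  0.2001] psi 88.64 tilt 0.04 grip 0.637 F [-0.4  0.6 -3.1] j7 0.44
tool offset [-0.0015 -0.0008  0.0751] rotz 0.14
```

Request:
carry_out(rows=[{"offset": [0, -0.0005, 0.02], "rot": [0, 0, 0], "gripper": 0.4}, {"offset": [0, 0, 0.025], "rot": [0, 0, 0], "gripper": 0.4}, {"offset": [0, 0, 0.018], "rot": [0, 0, 0], "gripper": 0.4}, {"offset": [0, 0, 0.008], "rot": [0, 0, 0], "gripper": 0.4}, {"offset": [0, 0, 0.002], "rot": [0, 0, 0], "gripper": 0.4}, {"offset": [0, 0, 0], "rot": [0, 0, 0], "gripper": 0.4}, {"offset": [0, 0, 0], "rot": [0, 0, 0], "gripper": 0.4}])

```text
time: 59.52
position: [0.4204, -0.2342, 0.1275]
tool_rot: [2.249, 2.191, 0.0]
ft_force: [0.6, -0.1, -3.0]
grip_width: 0.638
```

Request:
carry_out(rows=[{"offset": [0, 0, 0.0015], "rot": [0, 0, 0], "gripper": 0.4}, {"offset": [0, 0, 0], "rot": [0, 0, 0], "gripper": 0.4}, {"offset": [0, 0, 0], "rot": [0, 0, 0], "gripper": 0.4}])

```text
time: 59.9
position: [0.4199, -0.2339, 0.1253]
tool_rot: [2.25, 2.192, -0.0]
ft_force: [-0.3, 0.2, -2.4]
grip_width: 0.638
```

Request:
carry_out(rows=[{"offset": [0, 0, 0.001], "rot": [0, 0, 0], "gripper": 0.4}, {"offset": [0, 0, 0], "rot": [0, 0, 0], "gripper": 0.4}, {"offset": [0, 0, 0], "rot": [0, 0, 0], "gripper": 0.4}])

```text
time: 60.28
position: [0.4202, -0.2341, 0.1248]
tool_rot: [2.249, 2.192, -0.0]
ft_force: [-0.0, 0.8, 2.9]
grip_width: 0.633
```

The can is down. Releasing, then on to the bottle.

Request:
carry_out(rows=[{"offset": [0, 0, 0], "rot": [0, 0, 0], "gripper": 0.7}, {"offset": [0, 0, 0], "rot": [0, 0, 0], "gripper": 0.85}, {"offset": [0, 0, 0], "rot": [0, 0, 0], "gripper": 1}, {"offset": [0, 0, 0], "rot": [0, 0, 0], "gripper": 1}, {"offset": [0, 0, -0.02], "rot": [0, 0, 0], "gripper": 1}, {"offset": [0, 0, -0.04], "rot": [0, 0, 0], "gripper": 1}, {"offset": [0, 0, -0.04], "rot": [0, 0, 0], "gripper": 1}, {"offset": [0, 0, -0.02], "rot": [0, 0, 0], "gripper": 1}, {"offset": [0, 0, 0], "rot": [0, 0, 0], "gripper": 1}])

```text
time: 61.4
position: [0.4209, -0.2343, 0.2457]
tool_rot: [2.248, 2.19, 0.001]
ft_force: [0.6, 0.4, -0.7]
grip_width: 1.001
```

```bash
python3 g.py .5494 .0554 .24
```

```text
t 61.40 pos [ 0.4209 -0.2343  0.2457] psi 88.51 tilt 0.19 grip 1.001 F [ 0.6  0.4 -0.7] j7 0.46
tool offset [0.2929 0.121  0.0054] rotz 0.01
```

Request:
carry_out(rows=[{"offset": [0.03, 0.012, 0], "rot": [0, 0, 0], "gripper": 1}, {"offset": [0.045, 0.02, 0], "rot": [0, 0, 0], "gripper": 1}, {"offset": [0.05, 0.02, 0], "rot": [0, 0, 0], "gripper": 1}, {"offset": [0.05, 0.02, 0], "rot": [0, 0, 0], "gripper": 1}, {"offset": [0.05, 0.02, 0], "rot": [0, 0, 0], "gripper": 1}, {"offset": [0.045, 0.02, 0], "rot": [0, 0, 0], "gripper": 1}, {"offset": [0.02, 0.009, 0.005], "rot": [0, 0, 0], "gripper": 1}, {"offset": [0.003, 0, 0], "rot": [0, 0, 0], "gripper": 1}, {"offset": [0, 0, 0], "rot": [0, 0, 0], "gripper": 1}, {"offset": [0, 0, 0], "rot": [0, 0, 0], "gripper": 1}])

```text
time: 62.65
position: [0.5482, 0.0542, 0.239]
tool_rot: [2.252, 2.189, -0.002]
ft_force: [0.0, -0.4, 0.6]
grip_width: 0.996
```

```bash
python3 g.py .5494 .0554 .1408
```

```text
t 62.65 pos [0.5482 0.0542 0.239 ] psi 88.38 tilt 0.07 grip 0.996 F [ 0.  -0.4  0.6] j7 -0.29
tool offset [0.0013 0.0012 0.0982] rotz -0.12
```

Request:
carry_out(rows=[{"offset": [0, 0.0005, 0.02], "rot": [0, 0, 0], "gripper": 1}, {"offset": [0, 0, 0.03], "rot": [0, 0, 0], "gripper": 1}, {"offset": [0, 0, 0.025], "rot": [0, 0, 0], "gripper": 1}, {"offset": [0, 0, 0.015], "rot": [0, 0, 0], "gripper": 1}, {"offset": [0, 0, 0.008], "rot": [0, 0, 0], "gripper": 1}, {"offset": [0, 0, 0], "rot": [0, 0, 0], "gripper": 1}, {"offset": [0, 0, 0], "rot": [0, 0, 0], "gripper": 1}])

```text
time: 63.52
position: [0.5496, 0.056, 0.142]
tool_rot: [2.249, 2.192, 0.002]
ft_force: [-0.2, -0.3, -0.2]
grip_width: 1.0
```

```bash
python3 g.py .5494 .0554 .1408
```

```text
t 63.52 pos [0.5496 0.056  0.142 ] psi 88.51 tilt 0.08 grip 1.000 F [-0.2 -0.3 -0.2] j7 -0.34
tool offset [-0.0007 -0.0002  0.0012] rotz 0.01
```

Request:
carry_out(rows=[{"offset": [-0.0005, 0, 0.001], "rot": [0, 0, 0], "gripper": 0.8}, {"offset": [0, 0, 0], "rot": [0, 0, 0], "gripper": 0.6}, {"offset": [0, 0, 0], "rot": [0, 0, 0], "gripper": 0.4}, {"offset": [0, 0, 0], "rot": [0, 0, 0], "gripper": 0.2}, {"offset": [0, 0, 0], "rot": [0, 0, 0], "gripper": 0.2}, {"offset": [0, 0, 0], "rot": [0, 0, 0], "gripper": 0.2}, {"offset": [0, 0, 0], "rot": [0, 0, 0], "gripper": 0.2}, {"offset": [0, 0, 0], "rot": [0, 0, 0], "gripper": 0.2}, {"offset": [0, 0, 0], "rot": [0, 0, 0], "gripper": 0.2}])

```text
time: 64.65
position: [0.549, 0.0554, 0.1402]
tool_rot: [2.25, 2.192, 0.0]
ft_force: [0.9, 0.1, -0.6]
grip_width: 0.398
```

Request:
carry_out(rows=[{"offset": [0, 0, -0.01], "rot": [0, 0, 0], "gripper": 0.2}, {"offset": [0, 0, -0.02], "rot": [0, 0, 0], "gripper": 0.2}, {"offset": [0, 0, -0.03], "rot": [0, 0, 0], "gripper": 0.2}, {"offset": [0, 0, -0.03], "rot": [0, 0, 0], "gripper": 0.2}, {"offset": [0, 0, -0.02], "rot": [0, 0, 0], "gripper": 0.2}, {"offset": [0, 0, -0.01], "rot": [0, 0, 0], "gripper": 0.2}, {"offset": [0, 0, 0], "rot": [0, 0, 0], "gripper": 0.2}])

```text
time: 65.53
position: [0.5492, 0.0555, 0.261]
tool_rot: [2.249, 2.192, 0.001]
ft_force: [1.0, 0.6, -3.6]
grip_width: 0.401
```

```bash
python3 g.py .5679 -.2812 .2
```

```text
t 65.53 pos [0.5492 0.0555 0.261 ] psi 88.52 tilt 0.07 grip 0.401 F [ 1.   0.6 -3.6] j7 -0.28
tool offset [-0.3361  0.0273  0.0611] rotz 0.02
```

Request:
carry_out(rows=[{"offset": [-0.02, 0.002, 0], "rot": [0, 0, 0], "gripper": 0.2}, {"offset": [-0.04, 0.003, 0], "rot": [0, 0, 0], "gripper": 0.2}, {"offset": [-0.05, 0.004, 0], "rot": [0, 0, 0], "gripper": 0.2}, {"offset": [-0.055, 0.005, 0.01], "rot": [0, 0, 0], "gripper": 0.2}, {"offset": [-0.055, 0.005, 0.015], "rot": [0, 0, 0], "gripper": 0.2}, {"offset": [-0.05, 0.004, 0.015], "rot": [0, 0, 0], "gripper": 0.2}, {"offset": [-0.04, 0.003, 0.015], "rot": [0, 0, 0], "gripper": 0.2}, {"offset": [-0.02, 0.0015, 0.005], "rot": [0, 0, 0], "gripper": 0.2}, {"offset": [-0.006, 0, 0], "rot": [0, 0, 0], "gripper": 0.2}, {"offset": [0, 0, 0], "rot": [0, 0, 0], "gripper": 0.2}])

```text
time: 66.78
position: [0.5685, -0.2793, 0.2009]
tool_rot: [2.248, 2.195, 0.002]
ft_force: [-0.0, 0.3, -3.3]
grip_width: 0.4
```

Request:
carry_out(rows=[{"offset": [0, 0, 0.0], "rot": [0, 0, 0], "gripper": 0.2}, {"offset": [0, 0, 0], "rot": [0, 0, 0], "gripper": 0.2}])

```text
time: 67.03
position: [0.5683, -0.2797, 0.201]
tool_rot: [2.247, 2.194, 0.0]
ft_force: [-0.4, -0.9, -4.1]
grip_width: 0.4
```

```bash
python3 g.py .5679 -.2812 .138
```

```text
t 67.03 pos [ 0.5683 -0.2797  0.201 ] psi 88.64 tilt 0.06 grip 0.400 F [-0.4 -0.9 -4.1] j7 0.22
tool offset [-0.0014 -0.0004  0.063 ] rotz 0.14
```

Request:
carry_out(rows=[{"offset": [-0.0005, 0, 0.02], "rot": [0, 0, 0], "gripper": 0.2}, {"offset": [0, 0, 0.02], "rot": [0, 0, 0], "gripper": 0.2}, {"offset": [0, 0, 0.013], "rot": [0, 0, 0], "gripper": 0.2}, {"offset": [0, 0, 0.006], "rot": [0, 0, 0], "gripper": 0.2}, {"offset": [0, 0, 0.002], "rot": [0, 0, 0], "gripper": 0.2}, {"offset": [0, 0, 0], "rot": [0, 0, 0], "gripper": 0.2}, {"offset": [0, 0, 0], "rot": [0, 0, 0], "gripper": 0.2}])

```text
time: 67.9
position: [0.5682, -0.2818, 0.1399]
tool_rot: [2.249, 2.192, 0.0]
ft_force: [-0.4, 0.2, -4.2]
grip_width: 0.398
```

Request:
carry_out(rows=[{"offset": [0, 0, 0.0015], "rot": [0, 0, 0], "gripper": 0.2}, {"offset": [0, 0, 0], "rot": [0, 0, 0], "gripper": 0.2}, {"offset": [0, 0, 0], "rot": [0, 0, 0], "gripper": 0.2}])

```text
time: 68.28
position: [0.5681, -0.2818, 0.1383]
tool_rot: [2.249, 2.192, 0.0]
ft_force: [0.1, -1.0, -0.2]
grip_width: 0.4
```

The bottle is down: the force has gone to zero. Releasing, rising and backing away.

Request:
carry_out(rows=[{"offset": [0, 0, 0.0003], "rot": [0, 0, 0], "gripper": 0.5}, {"offset": [0, 0, 0], "rot": [0, 0, 0], "gripper": 0.7}, {"offset": [0, 0, 0], "rot": [0, 0, 0], "gripper": 0.9}, {"offset": [0, 0, 0], "rot": [0, 0, 0], "gripper": 1}, {"offset": [0, 0, 0], "rot": [0, 0, 0], "gripper": 1}, {"offset": [0, 0, -0.02], "rot": [0, 0, 0], "gripper": 1}, {"offset": [0, 0, -0.04], "rot": [0, 0, 0], "gripper": 1}, {"offset": [0, 0, -0.05], "rot": [0, 0, 0], "gripper": 1}, {"offset": [0, 0, -0.04], "rot": [0, 0, 0], "gripper": 1}, {"offset": [0, 0, -0.01], "rot": [0, 0, 0], "gripper": 1}])

```text
time: 69.53
position: [0.5693, -0.2817, 0.3023]
tool_rot: [2.245, 2.188, 0.003]
ft_force: [-0.7, -0.6, -0.1]
grip_width: 1.001
```

Request:
carry_out(rows=[{"offset": [0.03, 0, 0], "rot": [0, 0, 0], "gripper": 1}, {"offset": [0.05, 0, 0], "rot": [0, 0, 0], "gripper": 1}, {"offset": [0.05, 0, 0], "rot": [0, 0, 0], "gripper": 1}, {"offset": [0.05, 0, 0], "rot": [0, 0, 0], "gripper": 1}, {"offset": [0.05, 0, 0], "rot": [0, 0, 0], "gripper": 1}, {"offset": [0.03, 0, 0], "rot": [0, 0, 0], "gripper": 1}, {"offset": [0, 0, 0], "rot": [0, 0, 0], "gripper": 1}, {"offset": [0, 0, 0], "rot": [0, 0, 0], "gripper": 1}])

```text
time: 70.53
position: [0.5743, -0.0232, 0.2972]
tool_rot: [2.251, 2.191, -0.002]
ft_force: [-0.0, -1.1, 0.2]
grip_width: 0.998
```

```bash
python3 g.py; python3 m2.py z; python3 m.py | grep -v mat; python3 -c "
from h import *
d=cams.get_image('top'); e=cams.get_image('side')
crop(d,380,220,500,345,6,'tz2.png'); crop(e,320,140,430,245,7,'sz2.png')"
```

```text
t 70.53 pos [ 0.5743 -0.0232  0.2972] psi 88.44 tilt 0.07 grip 0.998 F [-0.  -1.1  0.2] j7 -0.16
top [437 233  13  14 136] [443.19 239.8 ] [array([ 0.5677, -0.2823,  0.172 ]), array([ 0.5699, -0.2842,  0.162 ]), array([ 0.5716, -0.2858,  0.154 ])]
top [412 297  22  23 395] [422.67 307.72] [array([ 0.42  , -0.2333,  0.172 ]), array([ 0.4211, -0.2348,  0.162 ]), array([ 0.4219, -0.2361,  0.154 ])]
top [453 299  22  22 468] [463.22 309.5 ] [array([ 0.416, -0.32 ,  0.172]), array([ 0.417 , -0.3222,  0.162 ]), array([ 0.4178, -0.324 ,  0.154 ])]
side [344 148  13   7  70] [350.03 150.81] [array([ 0.5674, -0.2824,  0.172 ]), array([ 0.5715, -0.2991,  0.162 ]), array([ 0.5747, -0.3124,  0.154 ])]
side [399 153  23  13 216] [410.16 158.7 ] [array([ 0.4143, -0.2906,  0.172 ]), array([ 0.4159, -0.3074,  0.162 ]), array([ 0.4173, -0.3209,  0.154 ])]
side [393 168  21  12 201] [402.97 173.71] [array([ 0.419 , -0.2175,  0.172 ]), array([ 0.4207, -0.2331,  0.162 ]), array([ 0.4221, -0.2457,  0.154 ])]
cradle top 0.018 ((0.4775797724723816, 0.2647656798362732), (0.17444580793380737, 0.07949106395244598), 78.04862213134766)
cradle top 0.004 ((0.4794405400753021, 0.2675705850124359), (0.1761031299829483, 0.08024623245000839), 78.04862976074219)
cradle side 0.018 ((0.4788210988044739, 0.2646166682243347), (0.17874163389205933, 0.08240226656198502), 78.00180053710938)
cradle side 0.004 ((0.4818345904350281, 0.2553287148475647), (0.1818646788597107, 0.08384203165769577), 78.00180053710938)
rackcorners [[ 0.5282 -0.1945  0.018 ]
 [ 0.5248 -0.3707  0.018 ]
 [ 0.3755 -0.3668  0.018 ]
 [ 0.3777 -0.1916  0.018 ]]
[] [np.float64(88.90627684742228), np.float64(89.26452898183848)]
```

View pics/tz.png

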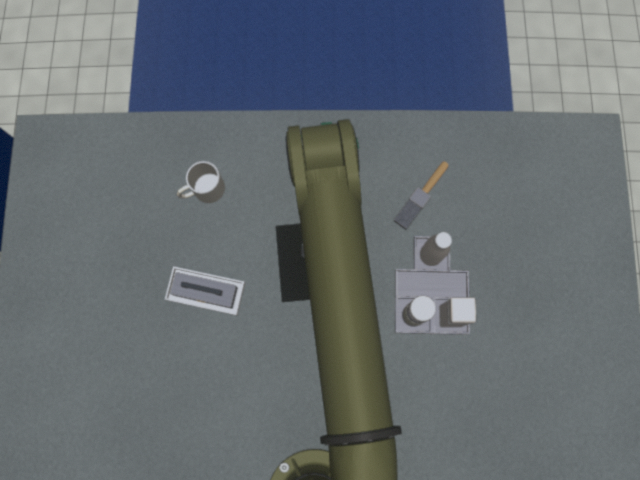

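View pics/sz.png

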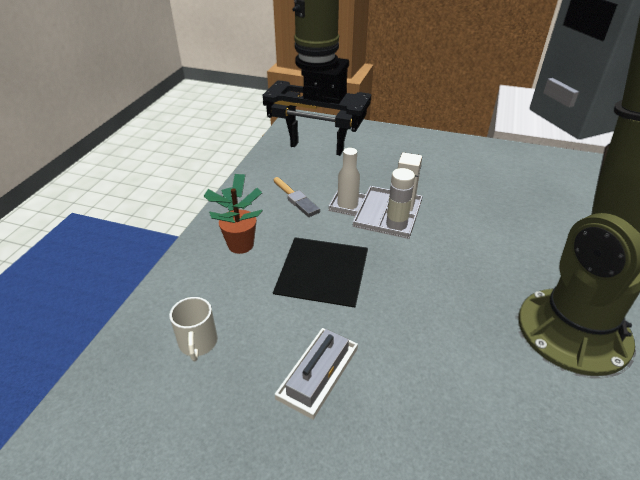

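View pics/tz2.png

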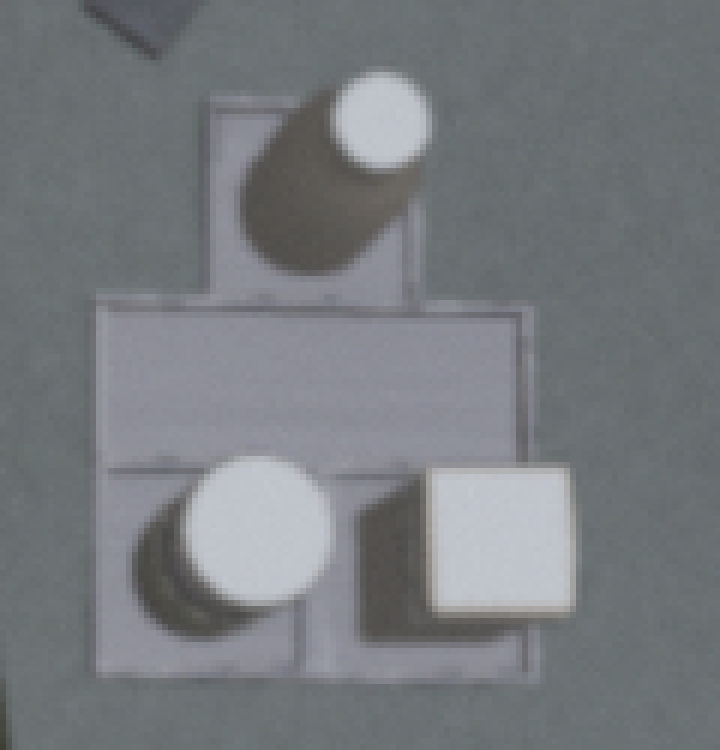

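The pictures show all three containers back in their own cells within about 1 mm of the start: bottle cap at (443,240), can at (423,308), tub at (463,309.5). The box lies in the cradle, the bystanders look unmoved, and the arm is clear. Handing in.

```bash
python3 -c "
from bench import workorder
print(workorder.close_job())"
```

```text
the job is handed in; nothing more can be done
None
```

I stood the bottle, can and tub on the mat, lifted the coin box by its handle into the cradle, then put each container back in its own cell. I handed the job in at about 71 s; no verdict was reported.

**Last checks:**
- **Containers:** by the top and side views, all three stand upright within about 1–1.5 mm of where they started.
- **Coin box:** it lies flat in the cradle, about 1 mm from the middle and under 1° off its direction. I measured this just after release, and the last pictures look the same.
- **Bystanders:** the mug and brush look unmoved in both views. The arm hid the plant from the top view at the end, but it looks unmoved in the side view.
- **Arm:** the gripper is open, about 0.3 m up and clear of everything.

**What disagreed:** the first two tries at the handle closed on nothing. The pictures showed the fingertips about 20 mm behind the reported tool point, not 8 mm ahead as the text says. Going about 25 mm lower gave a firm grip. The box did not move during those tries.

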